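Hang the washed cups on the pastry counter's peg drainer

ROBOT

A 7-joint arm with a two-finger parallel gripper is mounted at the origin on the work surface. World frame = base frame: x ahead of the robot, y to its left, z up, the work surface at z = 0. Lengths are in m, angles in rad, forces in N, time in s.
With the tool pointing down it reaches from about 0.425 to 0.925 m from the base axis. Payload 6.8 kg.
Tool frame: the origin (TCP) lies on the centre line of the jaws, within the pads' length; the fingertips stand bot.tip_reach ahead of it and the grasp point (between the pads) lies 3 mm ahead of it (bot.tip_reach is the distance from the TCP to the fingertips, in m); z points along the fingers, y is the line along which they close (so a half turn about z gives the same grasp; the last joint's range is limited). The gripper opens to 85 mm and grips with 20 to 120 N. Pads are 22 mm wide; open, the fingers measure 114 mm over their backs; the gripper's body (76 mm by 85 mm) begins 54 mm behind the grasp point. The pads swing forward as they close: fully open they stand 13 mm farther back than shut.
Start: joints at [-1.43, 0.477, 0.022, 1.555, -0.011, 1.109, -0.083], TCP at [0.166, 0.654, 0.253] pointing down, gripper open.
Joint ranges: [-2.96, 2.96], [-0.34, 2.1], [-1.41, 1.46], [0.24, 2.44], [-1.37, 4.51], [0.17, 1.92], [-2.96, 2.96]. Speed limits (rad/s): [2.39, 2.39, 3.14, 3.14, 3.14, 3.14, 3.14].

INTERFACE

Orientations are given as a unit quaternion [w, x, y, z].
In Python, from station import bot gives the robot as it stands.
- The arm moves only by the tool jog_arm, never from a script. Its argument "deltas" is a list of rows, each a list of 7 numbers: the shift along the world's x, y, z in m, then the turn, a rotation vector about the world's x, y, z in rad, then the opening, from 0 (shut) to 1 (fully open). In form: [[x, y, z, rx, ry, rz, grip], ...]. A call has 1 to 10 rows; each row shifts and turns the commanded pose from where the row before left it; what a row does not reach is not made up. A row lasts 1/10 s, in which the tool goes at most 50 mm and 8.59 degrees, less where a joint would pass 70% of its speed; a pose out of reach is approached as far as the arm can. A call with a gripper value outside its range is refused whole. The fingers move at their own pace and stop on an object; "newtons" is the grip in N (left out, the last holds). Time passes only in rows, so rows that do not move let the fingers close. It gives the time, the measured TCP pose, the force, the opening and the grip force at its end, in the units of the state.
- bot.get_obs(): the state, without advancing time (a new reading comes with each control period).
- bot.read_camera(name): name is "scene" or "side" or "wrist"; returns a dict with "img" (384x512x3 uint8, red, green, blue), "K" (3x3 intrinsics, pixels), "eye" and "attitude" of the camera in the world. Camera axes: x right, y down, z forward; pixel columns grow to the right and rows downward; lengths in m; the calibration is good to about 2 mm. A picture is of the moment at which its call begins. There is no depth.
- bot.hand_in(): hands the job in; it is judged then, once.
The state is a dict: "t": time; "q": joint angles; "joint_vel": joint speeds; "joint_torque": joint torques, N m; "eef_pos": TCP position; "tool_rot": TCP orientation; "contact_force": force on the tool from outside, world axes, zero at the start; "torque": the same for the moment, N m; "gripper_width": opening from 0.0 (shut) to 1.0 (fully open); "grasp_force": force on a finger pad.
Only numpy, scipy, OpenCV 4.12 (cv2) and the standard library are available. Lean on these libraries where they do the work, as an engineer would, in place of code of your own. Each camera call takes 0.05 s, during which the arm holds its last target. There are 200 camera calls.

TASK

The wet cups have come out of the washer and stand mouth-down on the dark steel tray. First, before lifting any cup, push the drip tray under the wooden peg rack fully home; then hang every cup mouth-down on the rack to drain, one to a peg and all the way on so that its bottom rests on the end of the peg: tall cups in the row of long pegs, short cups in the row of short pegs. The drip tray must still be home at the end, and everything else on the counter stays where it is.

Things in the scene. Friction and masses are not known exactly. Their poses are not given: they have to be found in the camera images.
- rack: wooden peg drainer, fixed, left or right on the counter, 270 mm deep (x), 330 mm wide (y); origin under its centre, x from front to back, y along the rows. Short pegs in front, long pegs behind. A hung cup's inner bottom rests on the peg's tip, its upper wall on the peg: its axis runs about parallel to the peg, about 14 mm below it, its rim 24 mm clear of the rail
- drip (a joint): how far the drip tray under the pegs is pulled out towards the rack's front, m: 0 is fully home (a stop), it starts 0.03 to 0.055 out; it slides stiffly (about 3 N) and stays where it is left
- drip_front (a point): middle of the top edge of the drip tray's upright steel front plate, on the plate's outer face, 52 mm above the counter; the plate is 285 mm wide (along the rack's y), 46 mm high, 4 mm thick and moves with the tray along the rack's x; when home it stands 141 mm in front of the rack's origin
- washtray: dark steel washer tray, fixed, on which the cups stand mouth-down; 335 mm wide (y), 295 mm deep (x), floor 4 mm thick, rim 12 mm high; origin on the counter under a point 60 mm behind (+x of) its middle
- tall1_mid (a point): centre (on the axis, half-way up) of a tall cup, loose, white, no handle, 120 mm long, 300 g; outside 74 mm across at the mouth, tapering to 62 mm at the bottom; walls 4 mm, bottom 6 mm thick, inside 114 mm deep, 54 mm wide at the bottom. z runs from mouth to bottom: up while it stands mouth-down, as at the start. Not every cup is there each time
- tall2_mid (a point): centre (on the axis, half-way up) of a tall cup, loose, white, no handle, 120 mm long, 300 g; outside 74 mm across at the mouth, tapering to 62 mm at the bottom; walls 4 mm, bottom 6 mm thick, inside 114 mm deep, 54 mm wide at the bottom. z runs from mouth to bottom: up while it stands mouth-down, as at the start. Not every cup is there each time
- tall3_mid (a point): centre (on the axis, half-way up) of a tall cup, loose, white, no handle, 120 mm long, 300 g; outside 74 mm across at the mouth, tapering to 62 mm at the bottom; walls 4 mm, bottom 6 mm thick, inside 114 mm deep, 54 mm wide at the bottom. z runs from mouth to bottom: up while it stands mouth-down, as at the start. Not every cup is there each time
- short1_mid (a point): centre (on the axis, half-way up) of a short cup, loose, white, no handle, 86 mm long, 220 g; outside 74 mm across at the mouth, tapering to 62 mm at the bottom; walls 4 mm, bottom 6 mm thick, inside 80 mm deep, 54 mm wide at the bottom. z runs from mouth to bottom: up while it stands mouth-down, as at the start. Not every cup is there each time
- short2_mid (a point): centre (on the axis, half-way up) of a short cup, loose, white, no handle, 86 mm long, 220 g; outside 74 mm across at the mouth, tapering to 62 mm at the bottom; walls 4 mm, bottom 6 mm thick, inside 80 mm deep, 54 mm wide at the bottom. z runs from mouth to bottom: up while it stands mouth-down, as at the start. Not every cup is there each time
- short3_mid (a point): centre (on the axis, half-way up) of a short cup, loose, white, no handle, 86 mm long, 220 g; outside 74 mm across at the mouth, tapering to 62 mm at the bottom; walls 4 mm, bottom 6 mm thick, inside 80 mm deep, 54 mm wide at the bottom. z runs from mouth to bottom: up while it stands mouth-down, as at the start. Not every cup is there each time
- shortpeg1_tip (a point): tip of peg 1 of the short (front) row: round wooden peg, 28 mm thick, domed end, 104 mm from rail to tip, fixed. z runs along the peg from rail to tip; it leans 30 degrees from upright towards the rack's front (the robot's side); x points up and to the rack's back, y along the row. Pegs of a row stand 105 mm apart, the two rows' axes 115 mm apart
- shortpeg2_tip (a point): tip of peg 2 of the short (front) row: round wooden peg, 28 mm thick, domed end, 104 mm from rail to tip, fixed. z runs along the peg from rail to tip; it leans 30 degrees from upright towards the rack's front (the robot's side); x points up and to the rack's back, y along the row. Pegs of a row stand 105 mm apart, the two rows' axes 115 mm apart
- shortpeg3_tip (a point): tip of peg 3 of the short (front) row: round wooden peg, 28 mm thick, domed end, 104 mm from rail to tip, fixed. z runs along the peg from rail to tip; it leans 30 degrees from upright towards the rack's front (the robot's side); x points up and to the rack's back, y along the row. Pegs of a row stand 105 mm apart, the two rows' axes 115 mm apart
- longpeg1_tip (a point): tip of peg 1 of the long (back) row: round wooden peg, 28 mm thick, domed end, 138 mm from rail to tip, fixed. z runs along the peg from rail to tip; it leans 30 degrees from upright towards the rack's front (the robot's side); x points up and to the rack's back, y along the row. Pegs of a row stand 105 mm apart, the two rows' axes 115 mm apart
- longpeg2_tip (a point): tip of peg 2 of the long (back) row: round wooden peg, 28 mm thick, domed end, 138 mm from rail to tip, fixed. z runs along the peg from rail to tip; it leans 30 degrees from upright towards the rack's front (the robot's side); x points up and to the rack's back, y along the row. Pegs of a row stand 105 mm apart, the two rows' axes 115 mm apart
- longpeg3_tip (a point): tip of peg 3 of the long (back) row: round wooden peg, 28 mm thick, domed end, 138 mm from rail to tip, fixed. z runs along the peg from rail to tip; it leans 30 degrees from upright towards the rack's front (the robot's side); x points up and to the rack's back, y along the row. Pegs of a row stand 105 mm apart, the two rows' axes 115 mm apart
- paletteknife: palette knife with a wooden handle, 255 mm long (x), 20 mm high, lying on the front strip of the washer tray; to be left alone; origin at its underside, near its middle
- card1: wooden price-card holder with a black card, 85 mm long (x), 24 mm thick, 76 mm high, in the gap between tray and rack; to be left alone; origin at its underside
- card2: another wooden price-card holder with a black card, 85 x 24 x 76 mm; to be left alone; origin at its underside
- syrup: amber syrup bottle, 66 mm across, 160 mm high; to be left alone; origin at its underside
- sugarjar: white lidded sugar jar, 80 mm across, 100 mm high; to be left alone; origin at its underside
- domecake: cream dome cake on a gold board, 112 mm across, 73 mm high; to be left alone; origin at its underside
- berrytart: berry tart on a gold board, 112 mm across, about 65 mm high; to be left alone; origin at its underside
There are look-alikes about, which are no part of the job. Leave any blue, purple or turquoise look-alike of the part that bears tall3_mid alone.

How it is judged:
On the way, in this order (a step that is already met when the one before it is completed fails the run):
1. the drip tray is pushed fully home under the rack (value of joint drip below 0.006 m), for 0.2 s.
2. every cup hangs seated on a peg of its own row (angle between the z axis of each of tall1_mid, tall2_mid, tall3_mid and the z axis of longpeg1_tip, either way round below 0.2 rad and z of tall1_mid in the frame of longpeg1_tip between -0.066 and -0.042 m and (distance between tall1_mid and longpeg1_tip below 0.068 m or distance between tall1_mid and longpeg2_tip below 0.068 m or distance between tall1_mid and longpeg3_tip below 0.068 m) and z of tall2_mid in the frame of longpeg1_tip between -0.066 and -0.042 m and (distance between tall2_mid and longpeg1_tip below 0.068 m or distance between tall2_mid and longpeg2_tip below 0.068 m or distance between tall2_mid and longpeg3_tip below 0.068 m) and z of tall3_mid in the frame of longpeg1_tip between -0.066 and -0.042 m and (distance between tall3_mid and longpeg1_tip below 0.068 m or distance between tall3_mid and longpeg2_tip below 0.068 m or distance between tall3_mid and longpeg3_tip below 0.068 m) and angle between the z axis of each of short1_mid, short2_mid, short3_mid and the z axis of shortpeg1_tip, either way round below 0.2 rad and z of short1_mid in the frame of shortpeg1_tip between -0.049 and -0.025 m and (distance between short1_mid and shortpeg1_tip below 0.054 m or distance between short1_mid and shortpeg2_tip below 0.054 m or distance between short1_mid and shortpeg3_tip below 0.054 m) and z of short2_mid in the frame of shortpeg1_tip between -0.049 and -0.025 m and (distance between short2_mid and shortpeg1_tip below 0.054 m or distance between short2_mid and shortpeg2_tip below 0.054 m or distance between short2_mid and shortpeg3_tip below 0.054 m) and z of short3_mid in the frame of shortpeg1_tip between -0.049 and -0.025 m and (distance between short3_mid and shortpeg1_tip below 0.054 m or distance between short3_mid and shortpeg2_tip below 0.054 m or distance between short3_mid and shortpeg3_tip below 0.054 m)), for 0.2 s.
At the end, for the whole second after the job is handed in: The drip tray is home (within 6 mm); every tall cup hangs on a long peg and every short cup on a short peg, its inner bottom on the peg's tip (along the peg within 12 mm) and its axis along the peg (within 0.2 rad) (all of step 2 and value of joint drip below 0.006 m); the robot touches nothing.
It fails at once if a cup was lifted off the washer tray while the drip tray was still out (value of joint drip above 0.02 m and (height (world z) of any of tall1_mid, tall2_mid, tall3_mid above 0.114 m or height (world z) of any of short1_mid, short2_mid, short3_mid above 0.097 m)).
It fails at once if something else on the counter (knife, card holder, bottle, jar, cake) was shifted by more than 30 mm or knocked over (distance of any of paletteknife, card1, card2, syrup, sugarjar, domecake, berrytart from where it was at the start of the episode above 0.03 m or angle between any of paletteknife, card1, card2, syrup, sugarjar, domecake, berrytart's own z axis and vertical above 0.5 rad).
Of tall1, tall2, tall3, short1, short2, short3 only 4 to 6 are there at a start; the rules pass over those that are not, and their reading is None.
At some moment in a run one of short1, short2, short3 may be knocked a few centimetres aside while the robot is not near it.
It also fails if it takes over 210 s, if anything falls off the work surface, if the arm or the gripper's body presses on something with over 40 N, if the wrist force passes 120 N, or if a joint passes its speed limit or range.

## Working session

There is one attempt and no reset: what is moved stays moved. The work goes in short steps, Python scripts to look and compute and a tool call to move; the robot and the scene stay as the last step left them, time stands still between calls to the robot, and variables do not carry over. Pictures are saved under pics/ and viewed, at most 14 in all, crops included, and the job is handed in when it is done.

Besides the shell and the picture viewer there is one more tool, called after "Request:" by a JSON object that holds its "fn" and its "kwargs". jog_arm: Moves the arm, as the interface text tells. Its arguments: {"type":"object","properties":{"deltas":{"type":"array"},"newtons":{"type":"number"}},"required":["deltas"]}

```bash
ls; mkdir -p pics; python3 - <<'E'
from station import bot
import cv2
print(bot.tip_reach); o=bot.get_obs(); print(o)
for n in("scene","side"):
    c=bot.read_camera(n); cv2.imwrite(f"pics/{n}0.png",cv2.resize(c["img"][:,:,::-1],(800,600),interpolation=cv2.INTER_CUBIC)); print(n,c["K"],c["eye"],c["attitude"])
E
```

```text
pics
0.022
{'t': 0.0, 'q': array([-1.43010053,  0.47779396,  0.02233932,  1.55645517, -0.01148308,
        1.1093078 , -0.08308235]), 'joint_vel': array([ 0.00035868, -0.00018839, -0.00108451, -0.00056472,  0.00065491,
       -0.000564  , -0.00083181]), 'joint_torque': array([ 4.17743850e-04, -5.96458697e+01,  1.60817955e+00, -2.81190687e+01,
        1.25250622e-02,  9.47239838e-03,  1.72496914e-05]), 'eef_pos': array([0.16608917, 0.65367305, 0.25232823]), 'tool_rot': array([-3.83798765e-05,  1.24053872e-01,  9.92275060e-01, -9.17212778e-04]), 'contact_force': array([0.63497968, 0.13316007, 0.18571201]), 'torque': array([ 0.04340061, -0.00133682,  0.04683249]), 'grasp_force': 0.0, 'gripper_width': 1.0007007922629616}
scene [[425.97085055   0.         254.45840795]
 [  0.         425.97085055 186.59107066]
 [  0.           0.           1.        ]] [1.01323061 1.00699132 1.2463435 ] [-0.10077758  0.26308675  0.88128719 -0.37942342]
side [[473.37675365   0.         256.7099426 ]
 [  0.         473.37675365 194.92297622]
 [  0.           0.           1.        ]] [ 0.29501884 -0.95367126  1.1943426 ] [-0.35888232  0.93141999 -0.05914138  0.01275064]
```

View pics/scene0.png

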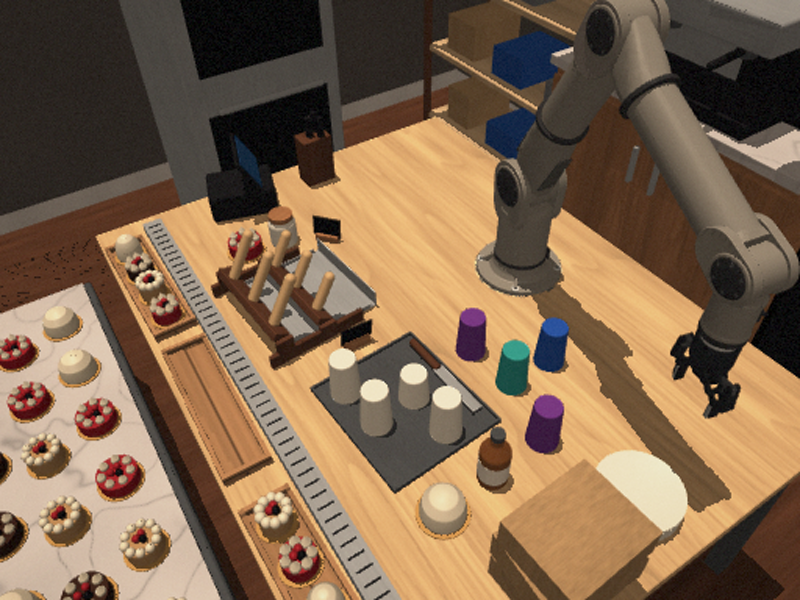

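View pics/side0.png

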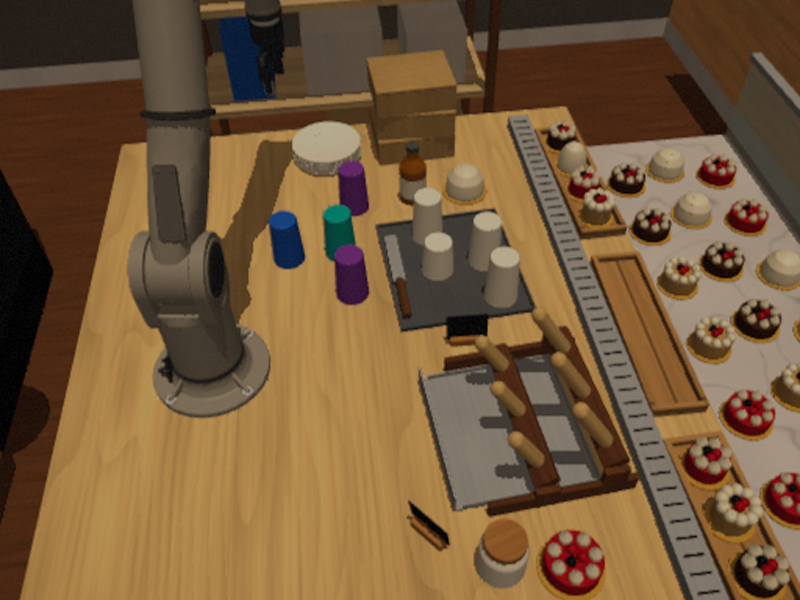

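The white cups in the scene picture are tall at (344,375), (376,405) and (446,415), and short at (413,385). The side picture shows the same four at (503,278), (486,242), (427,216) and (437,256). The look-alikes are purple at (471,335) and (545,424), teal at (513,367) and blue at (551,345). I leave those alone.

```bash
cat > h.py <<'E'
import numpy as np,cv2
from scipy.spatial.transform import Rotation as R
from scipy.optimize import least_squares
CAM={'scene':(np.array([[425.97085055,0,254.45840795],[0,425.97085055,186.59107066],[0,0,1]]),np.array([1.01323061,1.00699132,1.2463435]),[-0.10077758,0.26308675,0.88128719,-0.37942342]),
'side':(np.array([[473.37675365,0,256.7099426],[0,473.37675365,194.92297622],[0,0,1]]),np.array([0.29501884,-0.95367126,1.1943426]),[-0.35888232,0.93141999,-0.05914138,0.01275064])}
def rot(q): return R.from_quat([q[1],q[2],q[3],q[0]])
def proj(n,p,cam=None):
    K,e,q=cam or CAM[n]; c=rot(q).inv().apply(np.atleast_2d(p)-e); u=c@K.T; return u[:,:2]/u[:,2:]
def plane(n,uv,z,cam=None):
    K,e,q=cam or CAM[n]; d=rot(q).apply(np.linalg.inv(K)@[*uv,1]); return e+d*(z-e[2])/d[2]
def tri(a,b):
    f=lambda p:np.r_[proj('scene',p)[0]-a,proj('side',p)[0]-b]; s=least_squares(f,[.6,-.1,.1]); return s.x,s.cost
E
python3 - <<'E'
import cv2
# crops from native images: re-grab
from station import bot
for n,(x0,y0,w,h,s) in {'scene':(130,135,200,150,4),'side':(235,110,180,220,0)}.items():
    im=bot.read_camera(n)["img"][:,:,::-1]
    cv2.imwrite(f'pics/{n}_raw.png',im)
    if n=='scene': 
        cv2.imwrite('pics/sc1.png',cv2.resize(im[135:285,130:330],None,fx=4,fy=4,interpolation=cv2.INTER_CUBIC))
    else:
        cv2.imwrite('pics/si1.png',cv2.resize(im[115:215,235:355],None,fx=6,fy=6,interpolation=cv2.INTER_CUBIC))
        cv2.imwrite('pics/si2.png',cv2.resize(im[190:330,260:410],None,fx=4,fy=4,interpolation=cv2.INTER_CUBIC))
E
```

```text
(no output)
```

View pics/sc1.png

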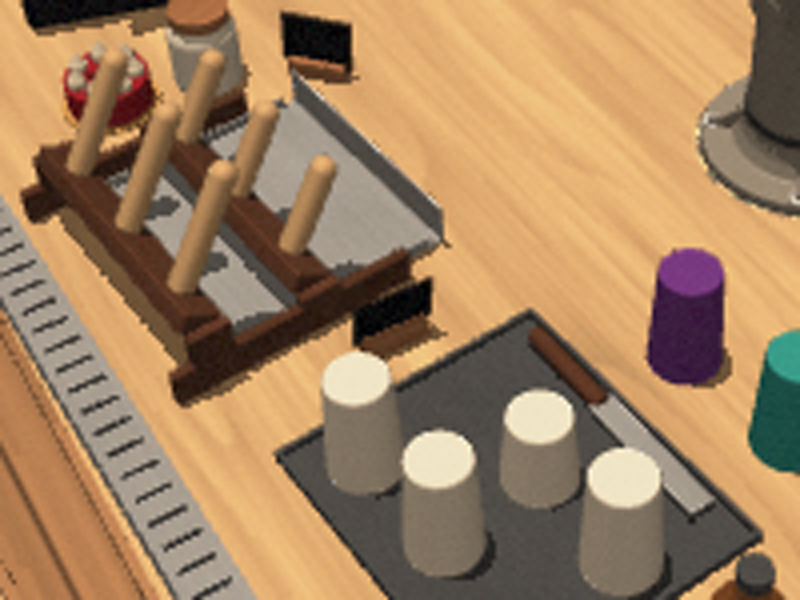

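View pics/si1.png

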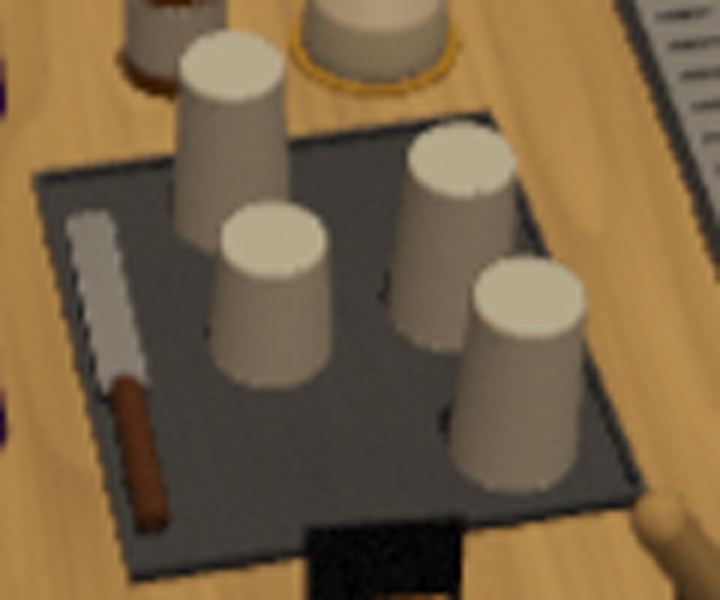

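View pics/si2.png

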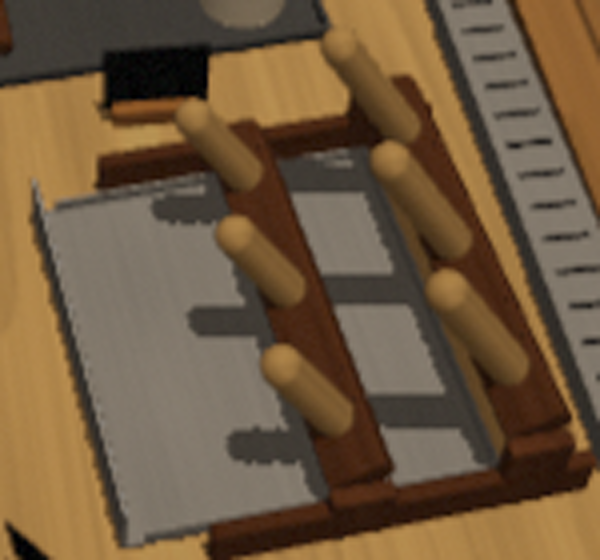

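Cup tops and peg dome centres can be read off these crops. The pegs stand in two rows of three, with the short pegs on the robot side, and card1 stands between the tray and the rack. Now triangulating.

```bash
cat > m.py <<'E'
from h import *
S=lambda u,v:np.array([130+u/4,135+v/4])-.375
A=lambda u,v:np.array([235+u/6,115+v/6])-.42
B=lambda u,v:np.array([260+u/4,190+v/4])-.375
cups=dict(A=(S(357,378),A(528,297)),Bc=(S(438,459),A(461,159)),C=(S(624,478),A(231,66)),S=(S(539,417),A(273,240)))
for k,v in cups.items():
    p,c=tri(*v); z=.09 if k=='S' else .124
    print(k,p.round(4),round(c,2),plane('scene',v[0],z).round(4),plane('side',v[1],z).round(4))
L=[(S(112,62),B(448,291)),(S(162,117),B(391,163)),(S(218,173),B(343,48))]
H=[(S(208,62),B(282,367)),(S(264,115),B(236,238)),(S(321,168),B(194,120))]
P=np.array([tri(*v)[0] for v in L+H]); print(P.round(4),[round(tri(*v)[1],2) for v in L+H])
def model(t):
    x,y,yaw,xs,zs,zl=t; xl=xs+.2; 
    r=R.from_euler('z',yaw)
    m=[[t[6],s,zl] for s in(-.105,0,.105)]+[[xs,s,zs] for s in(-.105,0,.105)]
    return r.apply(m)+[x,y,0]
def f(t):
    m=model(np.r_[t[:3],0,t[3:]]); 
    return np.r_[(proj('scene',m)-[v[0] for v in L+H]).ravel(),(proj('side',m)-[v[1] for v in L+H]).ravel()]
s=least_squares(f,[.6,-.3,0,.15,.15,.1]); print(s.x.round(4),s.cost,f(s.x).round(1).tolist())
# drip plate ends, top edge z=.052
for uv in[(S(293,72)),S(442,208)]: print('plate scene',plane('scene',uv,.052).round(4))
for uv in[B(36,182),B(123,535)]: print('plate side',plane('side',uv,.052).round(4))
E
python3 m.py
```

```text
A [0.6175 0.1156 0.1212] 0.02 [0.618 0.118 0.124] [0.617  0.1126 0.124 ]
Bc [0.6041 0.23   0.1212] 0.0 [0.6052 0.2319 0.124 ] [0.6033 0.227  0.124 ]
C [0.4871 0.3305 0.1202] 0.0 [0.4888 0.3328 0.124 ] [0.4865 0.326  0.124 ]
S [0.4947 0.2156 0.0865] 0.01 [0.4959 0.2181 0.09  ] [0.4944 0.2117 0.09  ]
[[ 0.6433 -0.3198  0.1933]
 [ 0.6355 -0.2157  0.1923]
 [ 0.6276 -0.1132  0.1936]
 [ 0.5407 -0.3292  0.1407]
 [ 0.5321 -0.2243  0.1384]
 [ 0.5231 -0.1207  0.1404]] [np.float64(0.02), np.float64(0.24), np.float64(0.02), np.float64(0.15), np.float64(0.0), np.float64(0.01)]Traceback (most recent call last):
  File "m.py", line 20, in <module>
    s=least_squares(f,[.6,-.3,0,.15,.15,.1]); print(s.x.round(4),s.cost,f(s.x).round(1).tolist())
    return func(*args, **kwargs)
    vector_fun = VectorFunction(
        fun_wrapped,
    ...<6 lines>...
        workers=workers
    )
    self._update_fun()
    ~~~~~~~~~~~~~~~~^^
    self.f = self.fun_wrapped(xp_copy(self.x))
             ~~~~~~~~~~~~~~~~^^^^^^^^^^^^^^^^^
    return np.atleast_1d(self.fun(x))
                         ~~~~~~~~^^^
    return self.f(x, *self.args, **self.kwargs)
           ~~~~~~^^^^^^^^^^^^^^^^^^^^^^^^^^^^^^
  File "m.py", line 18, in f
    m=model(np.r_[t[:3],0,t[3:]]);
  File "m.py", line 13, in model
    x,y,yaw,xs,zs,zl=t; xl=xs+.2;
    ^^^^^^^^^^^^^^^^
ValueError: too many values to unpack (expected 6)
```

```bash
sed -i 's/x,y,yaw,xs,zs,zl=t; xl=xs+.2; /x,y,yaw,xs,zs,zl=t[:6]/' m.py; cat >> m.py <<'E'
bf=lambda q:(proj('scene',q)-0)
for nm,a in dict(card_s=S(394,345),).items(): print(nm,plane('scene',a,0).round(3))
print('card side',plane('side',B(158,115),0).round(3))
# plate in rack frame
t=s.x; r=R.from_euler('z',-t[2])
for n,uv in(('scene',S(293,72)),('scene',S(442,208)),('side',B(36,182)),('side',B(123,535))): print(r.apply(plane(n,uv,.052)-[t[0],t[1],0]).round(4))
E
python3 m.py|tail -14
```

```text
[ 0.5407 -0.3292  0.1407]
 [ 0.5321 -0.2243  0.1384]
 [ 0.5231 -0.1207  0.1404]] [np.float64(0.02), np.float64(0.24), np.float64(0.02), np.float64(0.15), np.float64(0.0), np.float64(0.01)]
[ 0.532  -0.2245  0.0791  0.1398  0.1931  0.1037] 1.0109842576784542 [-0.0, -0.1, 0.5, -0.3, 0.5, 0.3, 0.6, 0.1, -0.1, -0.3, -0.1, 0.3, 0.4, 0.4, 0.5, 0.0, -0.2, -0.3, 0.1, 0.2, -0.0, -0.2, 0.1, -0.1]
plate scene [ 0.434  -0.3677  0.052 ]
plate scene [ 0.4102 -0.0885  0.052 ]
plate side [ 0.4131 -0.0941  0.052 ]
plate side [ 0.4301 -0.387   0.052 ]
card_s [0.524 0.003 0.   ]
card side [ 0.526 -0.001  0.   ]
[-0.109 -0.135  0.052]
[-0.1107  0.1453  0.052 ]
[-0.1083  0.1394  0.052 ]
[-0.1145 -0.1539  0.052 ]
```

Request:
{"fn": "jog_arm", "kwargs": {"deltas": [[0.03,-0.03,0.005,0,0,0.033,0],[0.03,-0.03,0.005,0,0,0.033,0],[0.03,-0.03,0.005,0,0,0.033,0],[0.03,-0.03,0.005,0,0,0.033,0],[0.03,-0.03,0.005,0,0,0.033,0],[0.03,-0.03,0.005,0,0,0.033,0],[0.03,-0.03,0,0,0,0.033,0],[0.03,-0.03,0,0,0,0.033,0],[0.03,-0.03,0,0,0,0.033,0],[0.02,-0.03,0,0,0,0.033,0]]}}

```text
t: 1.2
eef_pos: [0.4582, 0.3523, 0.2833]
tool_rot: [0.0, -0.04, 0.999, -0.0]
contact_force: [-0.4, 0.5, -0.5]
gripper_width: 0.004
grasp_force: 0.0
```

Request:
{"fn": "jog_arm", "kwargs": {"deltas": [[0,-0.04,0,0,0,0,0],[0,-0.04,0,0,0,0,0],[0,-0.04,0,0,0,0,0],[0,-0.04,0,0,0,0,0],[0,-0.04,0,0,0,0,0],[0,-0.04,0,0,0,0,0],[0,-0.04,0,0,0,0,0],[0,-0.04,0,0,0,0,0],[0,-0.04,0,0,0,0,0],[0,-0.04,0,0,0,0,0]]}}

```text
t: 2.2
eef_pos: [0.4558, -0.0474, 0.2834]
tool_rot: [0.0, -0.041, 0.999, 0.0]
contact_force: [0.8, 0.5, -0.4]
gripper_width: -0.001
grasp_force: 0.0
```

Request:
{"fn": "jog_arm", "kwargs": {"deltas": [[-0.015,-0.032,-0.01,0,0,0,0],[-0.015,-0.032,-0.01,0,0,0,0],[-0.015,-0.032,-0.01,0,0,0,0],[-0.015,-0.032,-0.01,0,0,0,0],[-0.015,-0.032,-0.01,0,0,0,0],[-0.013,-0.03,-0.01,0,0,0,0],[0,0,-0.04,0,0,0,0],[0,0,-0.04,0,0,0,0],[0,0,-0.04,0,0,0,0],[0,0,0,0,0,0,0]]}}

```text
t: 3.2
eef_pos: [0.365, -0.2344, 0.0997]
tool_rot: [-0.004, -0.04, 0.999, 0.001]
contact_force: [-0.9, -0.1, 0.2]
gripper_width: -0.003
grasp_force: 0.0
```

Request:
{"fn": "jog_arm", "kwargs": {"deltas": [[0,0,-0.02,0,0,0,0],[0,0,-0.02,0,0,0,0],[0,0,-0.01,0,0,0,0],[0,0,0,0,0,0,0],[0,0,0,0,0,0,0]]}}

```text
t: 3.7
eef_pos: [0.3689, -0.2361, 0.0544]
tool_rot: [0.001, -0.041, 0.999, -0.0]
contact_force: [-0.2, -0.4, -0.0]
gripper_width: 0.003
grasp_force: 0.0
```

Request:
{"fn": "jog_arm", "kwargs": {"deltas": [[0.015,0.001,-0.002,0,0,0,0],[0.01,0.001,0,0,0,0,0],[0.01,0.001,0,0,0,0,0],[0.005,0,0,0,0,0,0],[0.005,0,0,0,0,0,0],[0.005,0,0,0,0,0,0],[0.005,0.001,0,0,0,0,0],[0.005,0,0,0,0,0,0],[0.005,0.001,0,0,0,0,0],[0,0,0,0,0,0,0]]}}

```text
t: 4.7
eef_pos: [0.4343, -0.2308, 0.0513]
tool_rot: [0.0, -0.041, 0.999, -0.0]
contact_force: [-0.4, 0.3, 0.3]
gripper_width: -0.003
grasp_force: 0.3
```

Request:
{"fn": "jog_arm", "kwargs": {"deltas": [[0.004,0,0,0,0,0,0],[0.004,0,0,0,0,0,0],[0.004,0,0,0,0,0,0],[0,0,0,0,0,0,0]]}}

```text
t: 5.1
eef_pos: [0.4463, -0.2306, 0.0514]
tool_rot: [0.001, -0.041, 0.999, -0.0]
contact_force: [-1.2, 1.1, -0.0]
gripper_width: -0.001
grasp_force: 0.5
```

Request:
{"fn": "jog_arm", "kwargs": {"deltas": [[0.004,0,0,0,0,0,0],[0.004,0,0,0,0,0,0],[0.004,0,0,0,0,0,0]]}}

```text
t: 5.4
eef_pos: [0.4573, -0.2305, 0.0512]
tool_rot: [-0.0, -0.041, 0.999, 0.0]
contact_force: [-3.8, 4.2, -0.5]
gripper_width: 0.003
grasp_force: 1.7
```

Request:
{"fn": "jog_arm", "kwargs": {"deltas": [[0.003,0,0,0,0,0,0],[0.003,0,0,0,0,0,0]]}}

```text
t: 5.6
eef_pos: [0.4599, -0.2306, 0.0509]
tool_rot: [-0.003, -0.04, 0.999, 0.001]
contact_force: [-17.8, 1.8, 13.1]
gripper_width: 0.002
grasp_force: 8.9
```

```bash
python3 - <<'E'
from station import bot
import cv2,numpy as np
a=bot.read_camera('scene')["img"][:,:,::-1][130:260,130:280]
b=bot.read_camera('side')["img"][:,:,::-1][190:330,255:405]
cv2.imwrite('pics/p1.png',np.vstack([cv2.resize(x,(600,300*1) if 0 else (450,int(x.shape[0]*3)),interpolation=cv2.INTER_CUBIC) for x in(a[:95],b[:105])]))
E
```

```text
(no output)
```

View pics/p1.png

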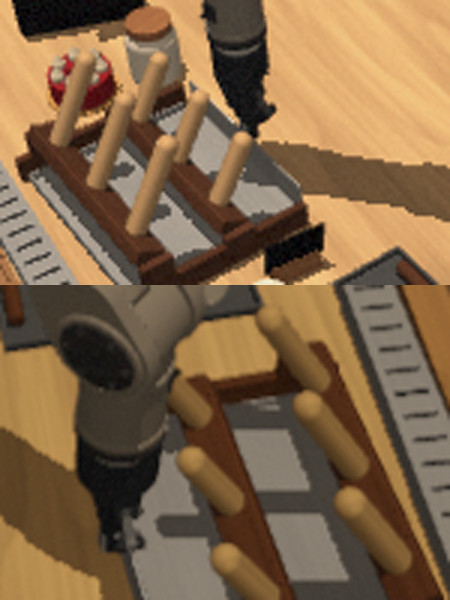

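Step 1 is done: the tray moved about 49 mm and the force rose to 18 N at the stop. Retreating, then going for cup A.

Request:
{"fn": "jog_arm", "kwargs": {"deltas": [[-0.02,-0.002,0,0,0,0,0],[-0.02,-0.002,0.02,0,0,0,0.5],[0,0,0.04,0,0,0,1],[0,0,0.04,0,0,0,1],[0,0,0.04,0,0,0,1],[0,0,0.04,0,0,0,1],[0.03,0.05,0.03,0,0,0,1],[0.03,0.04,0.02,0,0,0,1],[0.03,0.04,0,0,0,0,1],[0.03,0.04,0,0,0,0,1]]}}

```text
t: 6.7
eef_pos: [0.537, -0.0781, 0.2749]
tool_rot: [0.003, -0.04, 0.999, 0.0]
contact_force: [0.5, -0.9, 0.1]
gripper_width: 1.003
grasp_force: 0.0
```

```bash
cat > tgt.py <<'E'
from h import *
import sys
yaw=.079; Rz=R.from_euler('z',yaw); u=Rz.apply([-.5,0,.866]); xd=Rz.apply([.866,0,.5])
def tip(row,k,zb=.003):
    c=[.1037,(k-2)*.105,.1931+zb] if row=='l' else [0,(k-2)*.105,.1398+zb]
    return Rz.apply(c)+[.532,-.2245,0]+.014*u
def tcp(row,k,h,off=.013): return tip(row,k)+u*(.006-h)-off*xd
if __name__=='__main__':
    print('u',u.round(4),'xd',xd.round(4))
    for row in'ls':
        for k in(1,2,3):
            t=tcp(row,k,.036); print(row,k,'tip',tip(row,k).round(4),'final',t.round(4),'pre',(t+u*(.135 if row=='l' else .1)).round(4))
E
python3 tgt.py; python3 -c "
from station import bot;print(bot.get_obs()['q'].round(2))"
```

```text
u [-0.4984 -0.0395  0.866 ] xd [0.8633 0.0683 0.5   ]
l 1 tip [ 0.6367 -0.3215  0.2082] final [ 0.6404 -0.3212  0.1757] pre [ 0.5731 -0.3266  0.2927]
l 2 tip [ 0.6284 -0.2169  0.2082] final [ 0.6321 -0.2166  0.1757] pre [ 0.5648 -0.2219  0.2927]
l 3 tip [ 0.6201 -0.1122  0.2082] final [ 0.6238 -0.1119  0.1757] pre [ 0.5566 -0.1172  0.2927]
s 1 tip [ 0.5333 -0.3297  0.1549] final [ 0.537  -0.3294  0.1224] pre [ 0.4872 -0.3334  0.209 ]
s 2 tip [ 0.525  -0.2251  0.1549] final [ 0.5288 -0.2248  0.1224] pre [ 0.4789 -0.2287  0.209 ]
s 3 tip [ 0.5167 -0.1204  0.1549] final [ 0.5205 -0.1201  0.1224] pre [ 0.4706 -0.124   0.209 ]
[-0.4   0.25  0.52  1.88 -0.14  1.04  1.83]
```

Request:
{"fn": "jog_arm", "kwargs": {"deltas": [[0.016,0.0385,0,0,0,0,1],[0.016,0.0385,0,0,0,0,1],[0.016,0.0385,0,0,0,0,1],[0.016,0.0385,0,0,0,0,1],[0.016,0.0385,0,0,0,0,1],[0,0,-0.03,0,0,0,1],[0,0,-0.04,0,0,0,1],[0,0,-0.02,0,0,0,1],[0,0,0,0,0,0,1],[0,0,0,0,0,0,1]]}}

```text
t: 7.7
eef_pos: [0.6152, 0.113, 0.1837]
tool_rot: [0.001, -0.04, 0.999, 0.0]
contact_force: [0.6, 0.2, 0.5]
gripper_width: 1.001
grasp_force: 0.0
```

```bash
python3 - <<'E'
from station import bot
import cv2,numpy as np
c=bot.read_camera('wrist');cv2.imwrite('pics/w1.png',c["img"][:,:,::-1]);print(c["K"],c["eye"],c["attitude"],bot.get_obs()['eef_pos'])
E
```

```text
[[317.564262     0.         259.75999182]
 [  0.         317.564262   187.40407117]
 [  0.           0.           1.        ]] [0.53138314 0.10532086 0.30402195] [0.1121854  0.66830946 0.7253666  0.12091401] [0.61562907 0.11305178 0.18448977]
```

View pics/w1.png

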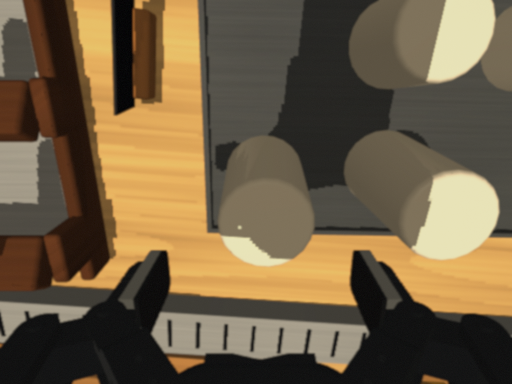

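The wrist view shows cup A's top at about (267,219), B's at (454,215), and the short cup at about (445,37). The card is clear of the left finger.

```bash
python3 - <<'E'
from h import *
cam=(np.array([[317.564262,0,259.76],[0,317.564262,187.404],[0,0,1]]),np.array([0.53138314,0.10532086,0.30402195]),[0.1121854,0.66830946,0.7253666,0.12091401])
for uv,z in(((267,219),.124),((454,215),.124),((445,37),.09)): print(plane('w',uv,z,cam).round(4))
E
```

```text
[0.6134 0.1163 0.124 ]
[0.6013 0.2312 0.124 ]
[0.4984 0.2162 0.09  ]
```

Request:
{"fn": "jog_arm", "kwargs": {"deltas": [[0.001,0.003,-0.03,0,0,0,1],[0,0,-0.03,0,0,0,1],[0,0,-0.025,0,0,0,1],[0,0,-0.011,0,0,0,1],[0,0,0,0,0,0,1],[0,0,0,0,0,0,0.6],[0,0,0,0,0,0,0.6],[0,0,0,0,0,0,0.6],[0,0,0,0,0,0,0.5],[0,0,0,0,0,0,0.4]], "newtons": 40}}

```text
t: 8.75
eef_pos: [0.6165, 0.1163, 0.0893]
tool_rot: [0.002, -0.041, 0.999, 0.001]
contact_force: [-2.0, -0.1, 6.2]
gripper_width: 0.787
grasp_force: 44.1
```

Request:
{"fn": "jog_arm", "kwargs": {"deltas": [[0,0,0,0,0,0,0.4],[0,0,0,0,0,0,0.4]]}}

```text
t: 8.95
eef_pos: [0.6165, 0.1163, 0.0893]
tool_rot: [0.002, -0.041, 0.999, 0.001]
contact_force: [-2.0, -0.4, 5.1]
gripper_width: 0.785
grasp_force: 44.1
```

Request:
{"fn": "jog_arm", "kwargs": {"deltas": [[0,0,0.02,0,0,0,0.4],[0,0,0.035,0,0,0,0.4],[0,0,0.04,0,0,0,0.4],[0,0,0.04,0,0,0,0.4],[0,0,0.04,0,0,0,0.4],[0,0,0.04,0,0,0,0.4],[0,0,0.02,0,0,0,0.4],[0,-0.03,0,0,0,0,0.4],[-0.005,-0.035,0,0.004,-0.052,0,0.4],[-0.005,-0.037,0,0.004,-0.052,0,0.4]]}}

```text
t: 9.95
eef_pos: [0.6051, 0.0131, 0.3229]
tool_rot: [0.054, -0.041, 0.998, 0.002]
contact_force: [-0.1, -0.1, -2.5]
gripper_width: 0.787
grasp_force: 46.6
```

Request:
{"fn": "jog_arm", "kwargs": {"deltas": [[-0.007,-0.039,0,0.004,-0.052,0,0.4],[-0.006,-0.038,0,0.004,-0.052,0,0.4],[-0.006,-0.038,0,0.004,-0.052,0,0.4],[-0.006,-0.038,0,0.004,-0.052,0,0.4],[-0.006,-0.038,0,0.004,-0.052,0,0.4],[-0.006,-0.038,0,0.004,-0.052,0,0.4],[-0.006,-0.038,0,0.004,-0.052,0,0.4],[-0.006,-0.038,0,0.004,-0.054,0,0.4],[-0.003,-0.037,0,0,0,0,0.4],[0,0,0,0,0,0,0.4]]}}

```text
t: 10.95
eef_pos: [0.5501, -0.3352, 0.3233]
tool_rot: [0.259, -0.035, 0.965, 0.006]
contact_force: [-0.2, 0.4, -2.6]
gripper_width: 0.782
grasp_force: 46.7
```

```bash
cat > st.py <<'E'
from station import bot
from tgt import *
import sys
row,k,h=sys.argv[1],int(sys.argv[2]),float(sys.argv[3])
o=bot.get_obs(); r=rot(o['tool_rot']); p=o['eef_pos']; f=tcp(row,k,h); d=p-f
print('pos',p.round(4),'final',f.round(4),'along u',round(d@u,4),'xd',round(d@xd,4),'y',round(d@Rz.apply([0,1,0]),4))
want=np.c_[ -xd, Rz.apply([0,1,0]), -u]
print('need rotvec',(R.from_matrix(want)*r.inv()).as_rotvec().round(3),'q',o['q'].round(2))
E
python3 st.py l 1 .035
```

```text
pos [ 0.5501 -0.3352  0.3233] final [ 0.6399 -0.3213  0.1766] along u 0.1723 xd -0.0052 y -0.0068
need rotvec [0.006 0.002 0.008] q [ 0.1   0.22  0.59  1.91 -0.69  0.75  2.74]
```

Request:
{"fn": "jog_arm", "kwargs": {"deltas": [[0.004,0.007,0.0025,0.006,0.002,0.008,0.4],[0.01,0.0008,-0.0173,0,0,0,0.4],[0.01,0.0008,-0.0173,0,0,0,0.4],[0.01,0.0008,-0.0173,0,0,0,0.4],[0,0,0,0,0,0,0.4]]}}

```text
t: 11.45
eef_pos: [0.588, -0.3142, 0.2702]
tool_rot: [0.256, -0.045, 0.965, 0.016]
contact_force: [0.8, 0.4, -2.1]
gripper_width: 0.787
grasp_force: 46.7
```

```bash
python3 st.py l 1 .035;  python3 - <<'E'
from station import bot
import cv2,numpy as np
a=bot.read_camera('scene')["img"][:,:,::-1][90:240,120:270]
b=bot.read_camera('side')["img"][:,:,::-1][180:330,255:405]
cv2.imwrite('pics/p2.png',np.hstack([cv2.resize(x,(400,400),interpolation=cv2.INTER_CUBIC) for x in(a,b)]))
E
```

```text
pos [ 0.588  -0.3142  0.2702] final [ 0.6399 -0.3213  0.1766] along u 0.1066 xd 0.0025 y 0.0111
need rotvec [-0.007 -0.005 -0.016] q [ 0.11  0.32  0.52  1.91 -0.81  0.69  2.81]
```

View pics/p2.png

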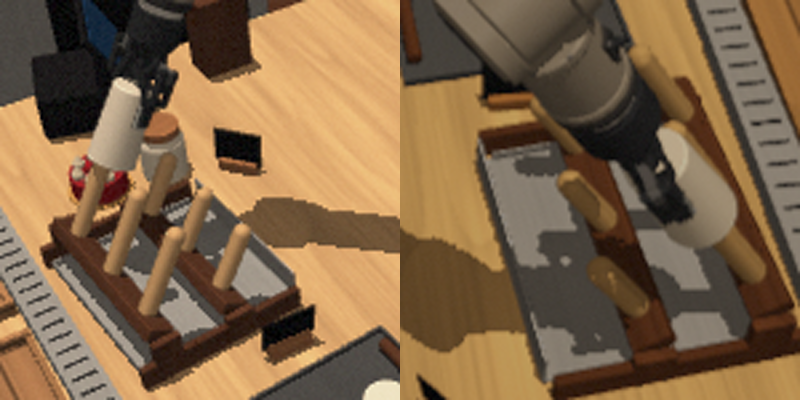

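Cup A is over long peg 1 and well aligned in both views. I correct the small offsets and roll the tool 0.2 rad about the cup axis to relieve joint 7, then go on.

Request:
{"fn": "jog_arm", "kwargs": {"deltas": [[0,-0.006,0,0.046,0.001,-0.095,0.4],[-0.001,-0.005,-0.001,0.046,0.001,-0.095,0.4],[0,0,0,0,0,0,0.4],[0.01,0.0008,-0.0173,0,0,0,0.4],[0.01,0.0008,-0.0173,0,0,0,0.4],[0.01,0.0008,-0.0173,0,0,0,0.4],[0.01,0.0008,-0.0173,0,0,0,0.4],[0,0,0,0,0,0,0.4],[0,0,0,0,0,0,0.4]]}}

```text
t: 12.45
eef_pos: [0.6259, -0.3263, 0.203]
tool_rot: [0.259, 0.06, 0.963, 0.033]
contact_force: [-0.1, -1.1, -2.1]
gripper_width: 0.782
grasp_force: 46.7
```

```bash
python3 st.py l 1 .035
```

```text
pos [ 0.6259 -0.3263  0.203 ] final [ 0.6399 -0.3213  0.1766] along u 0.03 xd 0.0008 y -0.0039
need rotvec [-0.095 -0.003  0.179] q [ 0.15  0.46  0.47  1.9  -0.99  0.6   2.76]
```

Request:
{"fn": "jog_arm", "kwargs": {"deltas": [[0.005,0.004,-0.0087,0,0,0,0.4],[0.0035,0.0003,-0.006,0,0,0,0.4],[0.0025,0.0002,-0.0043,0,0,0,0.4],[0.0015,0.0001,-0.0026,0,0,0,0.4],[0,0,0,0,0,0,0.4],[0,0,0,0,0,0,0.4]]}}

```text
t: 13.05
eef_pos: [0.6384, -0.3221, 0.1806]
tool_rot: [0.259, 0.061, 0.963, 0.033]
contact_force: [0.3, 0.2, -2.6]
gripper_width: 0.781
grasp_force: 46.7
```

Request:
{"fn": "jog_arm", "kwargs": {"deltas": [[0.0015,0.0001,-0.0026,0,0,0,0.4],[0,0,0,0,0,0,0.4]]}}

```text
t: 13.25
eef_pos: [0.64, -0.3216, 0.1778]
tool_rot: [0.258, 0.061, 0.963, 0.033]
contact_force: [-0.1, 0.4, -2.9]
gripper_width: 0.786
grasp_force: 46.7
```

Request:
{"fn": "jog_arm", "kwargs": {"deltas": [[0.001,0.0001,-0.0017,0,0,0,0.4],[0,0,0,0,0,0,0.4]]}}

```text
t: 13.45
eef_pos: [0.641, -0.3215, 0.176]
tool_rot: [0.258, 0.061, 0.964, 0.033]
contact_force: [0.7, -1.0, -2.6]
gripper_width: 0.783
grasp_force: 46.7
```

Request:
{"fn": "jog_arm", "kwargs": {"deltas": [[0.001,0.0001,-0.0017,0,0,0,0.4],[0,0,0,0,0,0,0.4]]}}

```text
t: 13.65
eef_pos: [0.642, -0.3217, 0.175]
tool_rot: [0.259, 0.061, 0.963, 0.033]
contact_force: [-2.8, 0.5, 2.0]
gripper_width: 0.784
grasp_force: 47.2
```

Request:
{"fn": "jog_arm", "kwargs": {"deltas": [[0.001,0.0001,-0.0017,0,0,0,0.4],[0,0,0,0,0,0,0.4]]}}

```text
t: 13.85
eef_pos: [0.6428, -0.3218, 0.1749]
tool_rot: [0.26, 0.061, 0.963, 0.034]
contact_force: [-11.5, 4.8, 14.2]
gripper_width: 0.784
grasp_force: 48.7
```

Contact came where expected. Releasing and backing out along the peg.

Request:
{"fn": "jog_arm", "kwargs": {"deltas": [[0,0,0,0,0,0,0.9],[0,0,0,0,0,0,1],[0,0,0,0,0,0,1],[0,0,0,0,0,0,1],[-0.005,0,0.0087,0,0,0,1],[-0.01,-0.0008,0.0173,0,0,0,1],[-0.015,-0.0012,0.026,0,0,0,1],[-0.02,-0.0016,0.0346,0,0,0,1],[-0.02,-0.0016,0.0346,0,0,0,1],[-0.01,0.01,0.02,0,0,0,1]]}}

```text
t: 14.85
eef_pos: [0.561, -0.3199, 0.3176]
tool_rot: [0.26, 0.063, 0.963, 0.031]
contact_force: [1.0, 0.3, 0.8]
gripper_width: 0.994
grasp_force: 0.0
```

```bash
cat > look.py <<'E'
from station import bot
import cv2,numpy as np,sys
a=bot.read_camera('scene')["img"][:,:,::-1][120:270,120:270]
b=bot.read_camera('side')["img"][:,:,::-1][180:330,255:405]
cv2.imwrite(sys.argv[1],np.hstack([cv2.resize(x,(400,400),interpolation=cv2.INTER_CUBIC) for x in(a,b)]))
print(bot.get_obs()['q'].round(2),bot.get_obs()['eef_pos'])
E
python3 look.py pics/p3.png
```

```text
[ 0.02  0.22  0.63  1.92 -0.72  0.73  2.53] [ 0.56246128 -0.31759717  0.31823818]
```

View pics/p3.png

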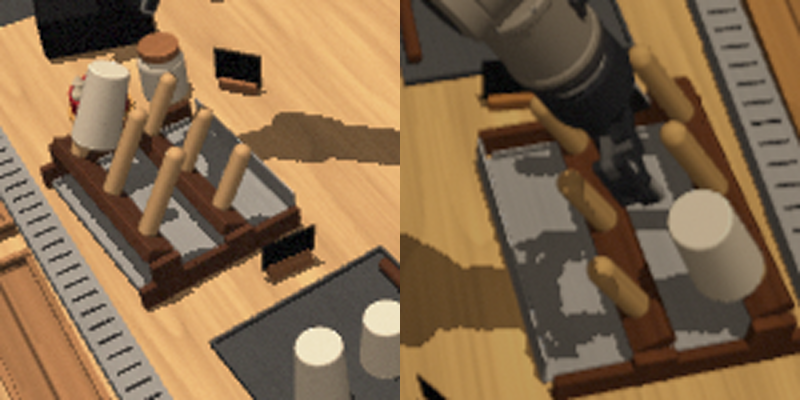

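Cup A hangs seated on long peg 1, and the tray is still home. Next is cup B.

Request:
{"fn": "jog_arm", "kwargs": {"deltas": [[0.003,0.042,0,0,0,0,1],[0.003,0.042,0,-0.004,0.052,0,1],[0.003,0.042,0,-0.004,0.052,0,1],[0.003,0.042,0,-0.004,0.052,0,1],[0.003,0.042,0,-0.004,0.052,0,1],[0.003,0.042,0,-0.004,0.052,0,1],[0.003,0.042,0,-0.004,0.052,0,1],[0.003,0.042,0,-0.004,0.052,0,1],[0.003,0.042,0,-0.004,0.052,0,1],[0.003,0.042,0,-0.004,0.052,0,1]]}}

```text
t: 15.95
eef_pos: [0.5926, 0.1055, 0.3133]
tool_rot: [0.028, 0.062, 0.998, 0.001]
contact_force: [-0.0, 0.6, 0.3]
gripper_width: 1.004
grasp_force: 0.0
```

Request:
{"fn": "jog_arm", "kwargs": {"deltas": [[0.003,0.042,-0.02,-0.004,0.052,0,1],[0.003,0.042,-0.04,0,0,0,1],[0.002,0.042,-0.04,0,0,0,1],[0,0,-0.035,0,0,0,1],[0,0,0,0,0,0,1],[0,0,0,0,0,0,1]]}}

```text
t: 16.55
eef_pos: [0.6002, 0.2166, 0.1899]
tool_rot: [0.003, 0.063, 0.998, -0.004]
contact_force: [0.1, -0.4, 0.1]
gripper_width: 1.001
grasp_force: 0.0
```

```bash
cat > w.py <<'E'
# wrist view: cup tops by brightness/whiteness? save only; print camera
from station import bot
import cv2,pickle,sys
c=bot.read_camera('wrist');cv2.imwrite(sys.argv[1],c["img"][:,:,::-1]);pickle.dump((c["K"],c["eye"],c["attitude"]),open('wc.pkl','wb'))
o=bot.get_obs();print(o['eef_pos'].round(4),o['tool_rot'].round(3),o['q'].round(2))
E
python3 w.py pics/w2.png
```

```text
[0.6012 0.2164 0.1914] [ 0.004  0.064  0.998 -0.003] [-0.78  0.51  0.46  1.73 -0.26  0.96  1.22]
```

View pics/w2.png

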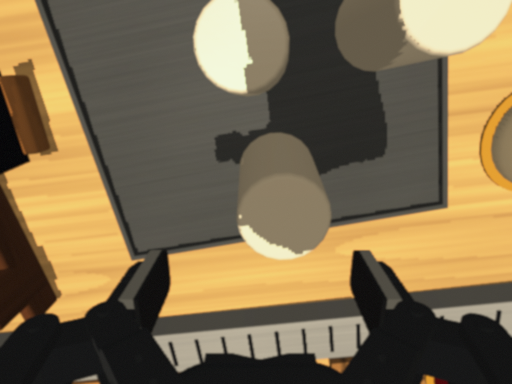

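Cup B's top is at about (284,215) and the short cup's at about (241,45). Cup C is partly out of view.

```bash
python3 - <<'E'
from h import *
import pickle
cam=pickle.load(open('wc.pkl','rb'))
for uv,z in(((284,215),.124),((241,45),.09)): print(plane('w',uv,z,cam).round(4))
E
```

```text
[0.6009 0.2304 0.124 ]
[0.4958 0.2158 0.09  ]
```

Request:
{"fn": "jog_arm", "kwargs": {"deltas": [[0.001,0.014,-0.02,0,0,0,1],[0,0,-0.03,0,0,0,1],[0,0,-0.03,0,0,0,1],[0,0,-0.022,0,0,0,1],[0,0,0,0,0,0,1],[0,0,0,0,0,0,0.6],[0,0,0,0,0,0,0.6],[0,0,0,0,0,0,0.5],[0,0,0,0,0,0,0.4],[0,0,0,0,0,0,0.4]]}}

```text
t: 17.6
eef_pos: [0.6031, 0.2315, 0.0915]
tool_rot: [0.005, 0.063, 0.998, -0.002]
contact_force: [-1.3, -1.0, 5.3]
gripper_width: 0.787
grasp_force: 44.6
```

Request:
{"fn": "jog_arm", "kwargs": {"deltas": [[0,0,0.02,0,0,0,0.4],[0,0,0.035,0,0,0,0.4],[0,0,0.04,0,0,0,0.4],[0,0,0.04,0,0,0,0.4],[0,0,0.04,0,0,0,0.4],[0,0,0.04,0,0,0,0.4],[0,0,0.03,0,0,0,0.4],[0,-0.03,0,0,0,0,0.4],[0,-0.04,0,0,0,0,0.4],[0,-0.04,0,0,0,0,0.4]]}}

```text
t: 18.6
eef_pos: [0.6011, 0.1203, 0.3352]
tool_rot: [0.004, 0.062, 0.998, -0.002]
contact_force: [0.9, -0.5, -2.7]
gripper_width: 0.785
grasp_force: 47.2
```

Request:
{"fn": "jog_arm", "kwargs": {"deltas": [[-0.006,-0.037,0,0.004,-0.052,0,0.4],[-0.006,-0.037,0,0.004,-0.052,0,0.4],[-0.006,-0.037,0,0.004,-0.052,0,0.4],[-0.006,-0.037,0,0.004,-0.052,0,0.4],[-0.006,-0.037,0,0.004,-0.052,0,0.4],[-0.006,-0.037,0,0.004,-0.052,0,0.4],[-0.006,-0.037,0,0.004,-0.052,0,0.4],[-0.006,-0.037,0,0.004,-0.052,0,0.4],[-0.006,-0.037,0,0.004,-0.052,0,0.4],[0,0,0,0.004,-0.052,0,0.4]]}}

```text
t: 19.6
eef_pos: [0.545, -0.2186, 0.3353]
tool_rot: [0.261, 0.066, 0.962, 0.031]
contact_force: [0.2, -0.2, -3.8]
gripper_width: 0.789
grasp_force: 47.3
```

Request:
{"fn": "jog_arm", "kwargs": {"deltas": [[0,0,0,0,0,0,0.4],[0,0,0,0,0,0,0.4]]}}

```text
t: 19.8
eef_pos: [0.5469, -0.2108, 0.3339]
tool_rot: [0.258, 0.061, 0.964, 0.034]
contact_force: [1.1, 1.0, -2.5]
gripper_width: 0.786
grasp_force: 47.2
```

```bash
python3 st.py l 2 .0325
```

```text
pos [ 0.5469 -0.2108  0.3339] final [ 0.6304 -0.2167  0.1788] along u 0.1757 xd 0.0059 y 0.0125
need rotvec [-0.097 -0.003  0.18 ] q [-0.31  0.04  0.72  2.05 -0.45  0.63  2.16]
```

Request:
{"fn": "jog_arm", "kwargs": {"deltas": [[-0.004,-0.013,-0.003,0,0,0,0.4],[0.01,0.0008,-0.0173,0,0,0,0.4],[0.01,0.0008,-0.0173,0,0,0,0.4],[0.01,0.0008,-0.0173,0,0,0,0.4],[0.01,0.0008,-0.0173,0,0,0,0.4],[0.01,0.0008,-0.0173,0,0,0,0.4],[0.01,0.0008,-0.0173,0,0,0,0.4],[0,0,0,0,0,0,0.4],[0,0,0,0,0,0,0.4]]}}

```text
t: 20.7
eef_pos: [0.6039, -0.2183, 0.2266]
tool_rot: [0.258, 0.06, 0.964, 0.034]
contact_force: [0.6, 0.3, -3.0]
gripper_width: 0.787
grasp_force: 47.3
```

```bash
python3 st.py l 2 .0325
```

```text
pos [ 0.6039 -0.2183  0.2266] final [ 0.6304 -0.2167  0.1788] along u 0.0546 xd 0.001 y 0.0005
need rotvec [-0.096 -0.004  0.178] q [-0.14  0.32  0.59  2.05 -0.92  0.5   2.58]
```

Well aligned. Going 50 mm further, then small steps.

Request:
{"fn": "jog_arm", "kwargs": {"deltas": [[0.01,0.0005,-0.0173,0,0,0,0.4],[0.0075,0.0005,-0.013,0,0,0,0.4],[0.005,0.0005,-0.0087,0,0,0,0.4],[0.0025,0,-0.0043,0,0,0,0.4],[0,0,0,0,0,0,0.4],[0,0,0,0,0,0,0.4]]}}

```text
t: 21.3
eef_pos: [0.6283, -0.2183, 0.1838]
tool_rot: [0.259, 0.061, 0.963, 0.033]
contact_force: [0.1, 0.3, -3.2]
gripper_width: 0.784
grasp_force: 47.2
```

Request:
{"fn": "jog_arm", "kwargs": {"deltas": [[0.0015,0.0001,-0.0026,0,0,0,0.4],[0,0,0,0,0,0,0.4]]}}

```text
t: 21.5
eef_pos: [0.6298, -0.2178, 0.1807]
tool_rot: [0.259, 0.061, 0.963, 0.033]
contact_force: [-0.4, -0.2, -3.6]
gripper_width: 0.792
grasp_force: 47.2
```

Request:
{"fn": "jog_arm", "kwargs": {"deltas": [[0.0013,0.0001,-0.0022,0,0,0,0.4],[0,0,0,0,0,0,0.4]]}}

```text
t: 21.7
eef_pos: [0.6311, -0.2176, 0.1781]
tool_rot: [0.258, 0.061, 0.964, 0.033]
contact_force: [0.2, 0.5, -3.4]
gripper_width: 0.787
grasp_force: 47.2
```

Request:
{"fn": "jog_arm", "kwargs": {"deltas": [[0.0013,0.0001,-0.0022,0,0,0,0.4],[0,0,0,0,0,0,0.4]]}}

```text
t: 21.9
eef_pos: [0.6325, -0.2179, 0.1766]
tool_rot: [0.259, 0.061, 0.963, 0.033]
contact_force: [-4.8, 1.5, 2.4]
gripper_width: 0.785
grasp_force: 48.0
```

Request:
{"fn": "jog_arm", "kwargs": {"deltas": [[0,0,0,0,0,0,0.9],[0,0,0,0,0,0,1],[0,0,0,0,0,0,1],[0,0,0,0,0,0,1],[-0.005,0,0.0087,0,0,0,1],[-0.01,-0.0008,0.0173,0,0,0,1],[-0.015,-0.0012,0.026,0,0,0,1],[-0.02,-0.0016,0.0346,0,0,0,1],[-0.02,-0.0016,0.0346,0,0,0,1],[-0.01,0.02,0.02,0,0,0,1]]}}

```text
t: 22.9
eef_pos: [0.5509, -0.2072, 0.3203]
tool_rot: [0.26, 0.065, 0.963, 0.032]
contact_force: [0.3, 0.9, 0.9]
gripper_width: 0.996
grasp_force: 0.0
```

Request:
{"fn": "jog_arm", "kwargs": {"deltas": [[-0.004,0.042,0,-0.004,0.052,0,1],[-0.004,0.042,0,-0.004,0.052,0,1],[-0.004,0.042,0,-0.004,0.052,0,1],[-0.004,0.042,0,-0.004,0.052,0,1],[-0.004,0.042,0,-0.004,0.052,0,1],[-0.004,0.042,0,-0.004,0.052,0,1],[-0.004,0.042,0,-0.004,0.052,0,1],[-0.004,0.042,0,-0.004,0.052,0,1],[-0.004,0.042,0,-0.004,0.052,0,1],[-0.004,0.042,0,-0.004,0.054,0,1]]}}

```text
t: 23.9
eef_pos: [0.5125, 0.2134, 0.3179]
tool_rot: [0.005, 0.063, 0.998, -0.002]
contact_force: [0.0, -0.6, 0.0]
gripper_width: 0.999
grasp_force: 0.0
```

Request:
{"fn": "jog_arm", "kwargs": {"deltas": [[-0.005,0.04,0,0,0,0,1],[-0.005,0.04,0,0,0,0,1],[-0.005,0.035,-0.02,0,0,0,1],[-0.003,0.02,-0.03,0,0,0,1],[0,0,-0.04,0,0,0,1],[0,0,-0.03,0,0,0,1],[0,0,0,0,0,0,1],[0,0,0,0,0,0,1]]}}

```text
t: 24.7
eef_pos: [0.4953, 0.3469, 0.198]
tool_rot: [0.005, 0.063, 0.998, -0.002]
contact_force: [0.0, 1.2, 1.1]
gripper_width: 1.007
grasp_force: 0.0
```

```bash
python3 w.py pics/w3r.png; python3 look.py pics/p4.png; python3 - <<'E'
import cv2,numpy as np
a=cv2.imread('pics/w3r.png'); b=cv2.resize(cv2.imread('pics/p4.png'),(512,256))[:,:]
b=cv2.resize(b,(432,216)); c=np.zeros((600,512,3),np.uint8); c[:384]=a; c[384:,:432]=b; cv2.imwrite('pics/w3.png',c)
E
```

```text
[0.4959 0.3473 0.1991] [ 0.006  0.063  0.998 -0.001] [-0.99  0.43  0.35  1.81 -0.17  0.93  0.88]
[-0.99  0.43  0.35  1.81 -0.17  0.93  0.88] [0.49613413 0.34771725 0.19952661]
```

View pics/w3.png

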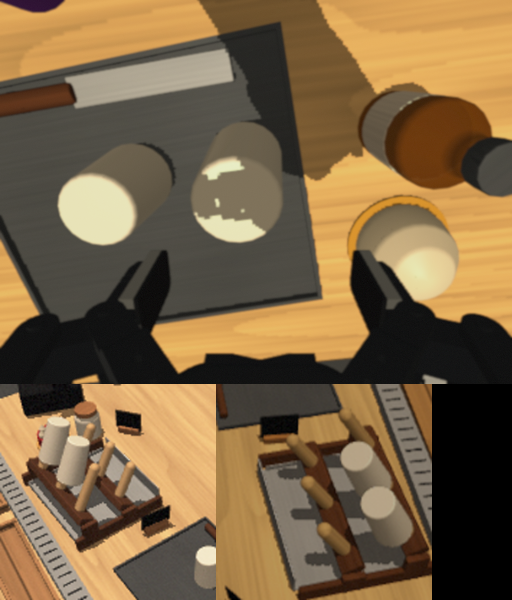

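Both hung cups sit well. In the wrist view, cup C's top is at (237,199), the short cup's at (98,208), the dome cake's centre at (408,250), and the syrup bottle is behind the right finger.

```bash
python3 - <<'E'
from h import *
import pickle
cam=pickle.load(open('wc.pkl','rb'))
for uv,z in(((237,199),.124),((98,208),.09),((98,208),.124),((405,235),.02),((417,270),.073),((440,140),.13)): print(plane('w',uv,z,cam).round(4))
E
```

```text
[0.4849 0.3317 0.124 ]
[0.492  0.2185 0.09  ]
[0.4799 0.2392 0.124 ]
[0.5865 0.4868 0.02  ]
[0.5921 0.4753 0.073 ]
[0.4602 0.4578 0.13  ]
```

Request:
{"fn": "jog_arm", "kwargs": {"deltas": [[-0.01,-0.0165,0,0,0,0,1],[0,0,-0.03,0,0,0,1],[0,0,-0.03,0,0,0,1],[0,0,-0.03,0,0,0,1],[0,0,-0.02,0,0,0,1],[0,0,0,0,0,0,1],[0,0,0,0,0,0,0.6],[0,0,0,0,0,0,0.5],[0,0,0,0,0,0,0.4],[0,0,0,0,0,0,0.4]]}}

```text
t: 25.85
eef_pos: [0.4862, 0.3317, 0.0896]
tool_rot: [0.006, 0.063, 0.998, -0.0]
contact_force: [-0.7, -0.4, 6.1]
gripper_width: 0.763
grasp_force: 46.3
```

Request:
{"fn": "jog_arm", "kwargs": {"deltas": [[0,0,0,0,0,0,0.4],[0,0,0.02,0,0,0,0.4],[0,0,0.035,0,0,0,0.4],[0,0,0.04,0,0,0,0.4],[0,0,0.04,0,0,0,0.4],[0,0,0.04,0,0,0,0.4],[0,0,0.04,0,0,0,0.4],[0,0,0.025,0,0,0,0.4],[0,-0.03,0,0,0,0,0.4],[0,-0.04,0,0,0,0,0.4]]}}

```text
t: 26.85
eef_pos: [0.4847, 0.2621, 0.3288]
tool_rot: [0.006, 0.061, 0.998, -0.0]
contact_force: [0.4, -1.0, -2.1]
gripper_width: 0.76
grasp_force: 49.0
```

Request:
{"fn": "jog_arm", "kwargs": {"deltas": [[0,0,0,0,0,0,0.4],[0,0,0,0,0,0,0.4]]}}

```text
t: 27.05
eef_pos: [0.485, 0.2594, 0.3281]
tool_rot: [0.005, 0.064, 0.998, -0.001]
contact_force: [0.1, 0.6, -2.8]
gripper_width: 0.761
grasp_force: 49.0
```

```bash
python3 w.py pics/w4r.png; python3 - <<'E'
import cv2,numpy as np
from station import bot
from h import proj
p=bot.get_obs()['eef_pos']
out=[cv2.resize(cv2.imread('pics/w4r.png'),(400,300))]
for n in('scene','side'):
    u=proj(n,p-[0,0,.03])[0].astype(int); im=bot.read_camera(n)["img"][:,:,::-1]
    x=max(0,u[0]-50);y=max(0,u[1]-37); out.append(cv2.resize(im[y:y+75,x:x+100],(400,300),interpolation=cv2.INTER_CUBIC)); print(n,x,y)
out.append(out[0]*0)
cv2.imwrite('pics/w4.png',np.vstack([np.hstack(out[:2]),np.hstack(out[2:])]))
E
```

```text
[0.4847 0.2607 0.3278] [ 0.005  0.063  0.998 -0.001] [-0.97  0.21  0.42  1.79 -0.08  1.16  0.92]
scene 224 166
side 225 58
```

View pics/w4.png

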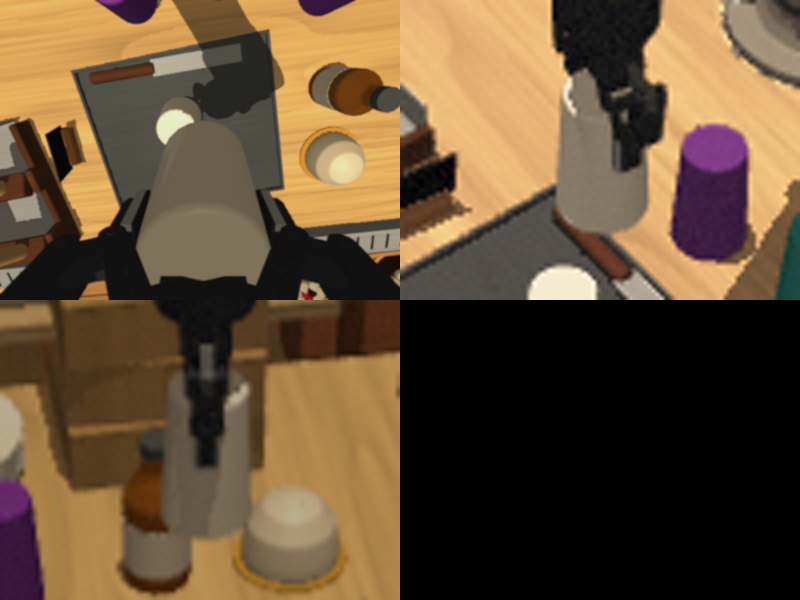

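```bash
python3 - <<'E'
from h import *
p=np.array([.4849,.2605,.328]);t=np.linspace(0,6.28,90)
for h in(.015,.025,.035,.045):
    for n in('scene','side'):
        m=p+np.c_[.037*np.cos(t),.037*np.sin(t),0*t+h-.12]; b=p+np.c_[.031*np.cos(t),.031*np.sin(t),0*t+h]
        M=proj(n,m);B=proj(n,b);print(h,n,'low',M[:,1].max().round(1),'xmean',M[:,0].mean().round(1),'top',B[:,1].min().round(1),'side x',B[:,0].min().round(1),B[:,0].max().round(1),M[:,0].min().round(1),M[:,0].max().round(1))
E
```

```text
0.015 scene low 228.4 xmean 274.2 top 185.9 side x 264.4 285.0 262.8 285.9
0.015 side low 122.0 xmean 275.8 top 77.9 side x 266.0 286.2 264.3 287.0
0.025 scene low 226.3 xmean 274.3 top 183.5 side x 264.4 285.1 262.8 286.0
0.025 side low 119.6 xmean 275.8 top 75.1 side x 266.0 286.3 264.3 287.1
0.035 scene low 224.2 xmean 274.3 top 181.1 side x 264.4 285.2 262.7 286.1
0.035 side low 117.1 xmean 275.9 top 72.4 side x 266.0 286.4 264.3 287.2
0.045 scene low 222.0 xmean 274.3 top 178.7 side x 264.4 285.3 262.7 286.2
0.045 side low 114.6 xmean 275.9 top 69.5 side x 266.0 286.5 264.2 287.3
```

Cup C is held upright and centred, with h about 35 mm as expected. Taking it to long peg 3.

Request:
{"fn": "jog_arm", "kwargs": {"deltas": [[0.005,-0.038,0,0.004,-0.052,0,0.4],[0.005,-0.038,0,0.004,-0.052,0,0.4],[0.005,-0.038,0,0.004,-0.052,0,0.4],[0.005,-0.038,0,0.004,-0.052,0,0.4],[0.005,-0.038,0,0.004,-0.052,0,0.4],[0.005,-0.038,0,0.004,-0.052,0,0.4],[0.005,-0.038,0,0.004,-0.052,0,0.4],[0.005,-0.038,0,0.004,-0.052,0,0.4],[0.006,-0.038,0,0.004,-0.052,0,0.4],[0.006,-0.038,0,0.004,-0.052,0,0.4]]}}

```text
t: 28.2
eef_pos: [0.5369, -0.1202, 0.3274]
tool_rot: [0.261, 0.061, 0.963, 0.034]
contact_force: [0.8, 1.0, -4.2]
gripper_width: 0.761
grasp_force: 49.1
```

Request:
{"fn": "jog_arm", "kwargs": {"deltas": [[0,0,0,0,0,0,0.4],[0,0,0,0,0,0,0.4],[0,0,0,0,0,0,0.4]]}}

```text
t: 28.5
eef_pos: [0.5371, -0.1176, 0.3271]
tool_rot: [0.26, 0.06, 0.963, 0.034]
contact_force: [-0.9, -0.0, -2.6]
gripper_width: 0.755
grasp_force: 49.1
```

```bash
python3 st.py l 3 .0345
```

```text
pos [ 0.5371 -0.1176  0.3271] final [ 0.6231 -0.112   0.177 ] along u 0.173 xd 0.0004 y 0.0012
need rotvec [-0.098 -0.001  0.177] q [-0.72 -0.1   0.86  2.16 -0.07  0.54  1.65]
```

Request:
{"fn": "jog_arm", "kwargs": {"deltas": [[0.01,0.0006,-0.0173,0,0,0,0.4],[0.01,0.0006,-0.0173,0,0,0,0.4],[0.01,0.0006,-0.0173,0,0,0,0.4],[0.01,0.0006,-0.0173,0,0,0,0.4],[0.01,0.0006,-0.0173,0,0,0,0.4],[0.01,0.0006,-0.0173,0,0,0,0.4],[0,0,0,0,0,0,0.4],[0,0,0,0,0,0,0.4]]}}

```text
t: 29.3
eef_pos: [0.5969, -0.1147, 0.2229]
tool_rot: [0.26, 0.06, 0.963, 0.034]
contact_force: [-0.5, -0.9, -2.0]
gripper_width: 0.76
grasp_force: 49.1
```

```bash
python3 st.py l 3 .0345
```

```text
pos [ 0.5969 -0.1147  0.2229] final [ 0.6231 -0.112   0.177 ] along u 0.0529 xd 0.0002 y -0.0007
need rotvec [-0.097 -0.001  0.178] q [-0.52  0.27  0.78  2.16 -0.92  0.4   2.43]
```

Request:
{"fn": "jog_arm", "kwargs": {"deltas": [[0.01,0.0006,-0.0173,0,0,0,0.4],[0.0075,0.0006,-0.013,0,0,0,0.4],[0.005,0.0004,-0.0087,0,0,0,0.4],[0.0025,0.0002,-0.0043,0,0,0,0.4],[0,0,0,0,0,0,0.4],[0,0,0,0,0,0,0.4]]}}

```text
t: 29.9
eef_pos: [0.622, -0.1138, 0.1809]
tool_rot: [0.261, 0.061, 0.963, 0.034]
contact_force: [-0.2, -0.2, -3.1]
gripper_width: 0.76
grasp_force: 49.1
```

Request:
{"fn": "jog_arm", "kwargs": {"deltas": [[0.0013,0.0001,-0.0022,0,0,0,0.4],[0,0,0,0,0,0,0.4]]}}

```text
t: 30.1
eef_pos: [0.6233, -0.1136, 0.1782]
tool_rot: [0.26, 0.061, 0.963, 0.034]
contact_force: [0.4, -0.4, -3.7]
gripper_width: 0.76
grasp_force: 49.1
```

Request:
{"fn": "jog_arm", "kwargs": {"deltas": [[0.0013,0.0001,-0.0022,0,0,0,0.4],[0,0,0,0,0,0,0.4]]}}

```text
t: 30.3
eef_pos: [0.6245, -0.1135, 0.1754]
tool_rot: [0.26, 0.061, 0.963, 0.034]
contact_force: [-0.3, 0.3, -4.0]
gripper_width: 0.76
grasp_force: 49.1
```

Request:
{"fn": "jog_arm", "kwargs": {"deltas": [[0.0013,0.0001,-0.0022,0,0,0,0.4],[0,0,0,0,0,0,0.4]]}}

```text
t: 30.5
eef_pos: [0.6258, -0.1138, 0.1747]
tool_rot: [0.261, 0.061, 0.963, 0.035]
contact_force: [-11.8, 2.7, 14.6]
gripper_width: 0.758
grasp_force: 51.7
```

Request:
{"fn": "jog_arm", "kwargs": {"deltas": [[0,0,0,0,0,0,0.9],[0,0,0,0,0,0,1],[0,0,0,0,0,0,1],[0,0,0,0,0,0,1],[-0.005,0,0.0087,0,0,0,1],[-0.01,-0.0008,0.0173,0,0,0,1],[-0.015,-0.0012,0.026,0,0,0,1],[-0.02,-0.0016,0.0346,0,0,0,1],[-0.02,-0.0016,0.0346,0,0,0,1],[-0.01,0.02,0.02,0,0,0,1]]}}

```text
t: 31.5
eef_pos: [0.5553, -0.106, 0.2982]
tool_rot: [0.26, 0.061, 0.963, 0.035]
contact_force: [-1.0, 0.4, -0.4]
gripper_width: 1.001
grasp_force: 0.0
```

Request:
{"fn": "jog_arm", "kwargs": {"deltas": [[-0.006,0.03,0,-0.004,0.052,0,1],[-0.006,0.03,0,-0.004,0.052,0,1],[-0.006,0.03,0,-0.004,0.052,0,1],[-0.006,0.03,0,-0.004,0.052,0,1],[-0.005,0.03,0,-0.004,0.052,0,1],[-0.005,0.03,0,-0.004,0.052,0,1],[-0.005,0.03,-0.02,-0.004,0.052,0,1],[-0.005,0.03,-0.03,-0.004,0.052,0,1],[-0.005,0.03,-0.03,-0.004,0.052,0,1],[0,0.02,-0.02,-0.004,0.054,0,1]]}}

```text
t: 32.5
eef_pos: [0.5049, 0.189, 0.1946]
tool_rot: [0.0, 0.059, 0.998, -0.001]
contact_force: [0.4, -0.1, 1.0]
gripper_width: 0.997
grasp_force: 0.0
```

Request:
{"fn": "jog_arm", "kwargs": {"deltas": [[0,0,0,0,0,0,1],[0,0,0,0,0,0,1]]}}

```text
t: 32.7
eef_pos: [0.5067, 0.186, 0.1965]
tool_rot: [0.002, 0.06, 0.998, -0.001]
contact_force: [-0.4, -0.5, -0.1]
gripper_width: 1.0
grasp_force: 0.0
```

```bash
python3 w.py pics/w5r.png; python3 look.py pics/p5.png; python3 - <<'E'
import cv2,numpy as np
a=cv2.imread('pics/w5r.png'); b=cv2.resize(cv2.imread('pics/p5.png'),(432,216)); c=np.zeros((600,512,3),np.uint8); c[:384]=a; c[384:,:432]=b; cv2.imwrite('pics/w5.png',c)
E
```

```text
[0.5069 0.1854 0.1972] [ 0.003  0.061  0.998 -0.001] [-1.04  0.39  0.73  1.98 -0.32  0.89  1.3 ]
[-1.04  0.39  0.73  1.98 -0.32  0.89  1.3 ] [0.50689442 0.18536211 0.19791502]
```

View pics/w5.png

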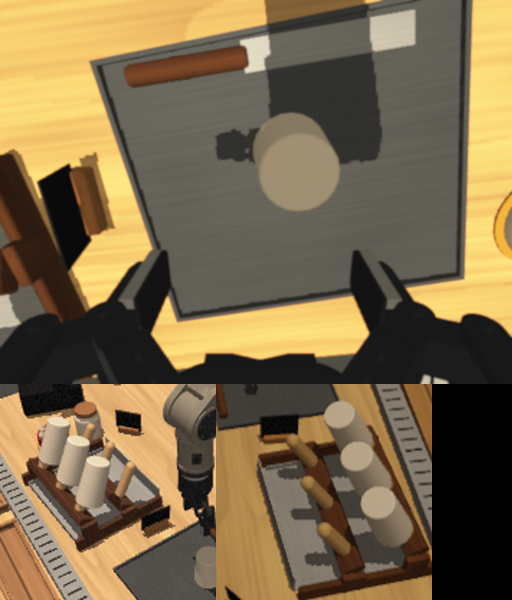

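All three tall cups hang seated. The short cup's top is at about (299,171) in the wrist view.

```bash
python3 - <<'E'
from h import *
import pickle
cam=pickle.load(open('wc.pkl','rb'))
print(plane('w',(299,171),.09,cam).round(4))
E
python3 -c "
from tgt import *
t=tcp('s',2,.032);print(t,t+.14*u)"
```

```text
[0.4915 0.2157 0.09  ]
[ 0.5267584  -0.22491495  0.125908  ] [ 0.45697672 -0.2304392   0.247148  ]
```

Request:
{"fn": "jog_arm", "kwargs": {"deltas": [[-0.014,0.03,-0.02,0,0,0,1],[0,0,-0.03,0,0,0,1],[0,0,-0.03,0,0,0,1],[0,0,-0.03,0,0,0,1],[0,0,-0.02,0,0,0,1],[0,0,-0.012,0,0,0,1],[0,0,0,0,0,0,1],[0,0,0,0,0,0,0.6],[0,0,0,0,0,0,0.5],[0,0,0,0,0,0,0.4]]}}

```text
t: 33.85
eef_pos: [0.4934, 0.2167, 0.057]
tool_rot: [0.003, 0.061, 0.998, 0.001]
contact_force: [-1.7, -0.8, 7.1]
gripper_width: 0.802
grasp_force: 43.3
```

Request:
{"fn": "jog_arm", "kwargs": {"deltas": [[0,0,0,0,0,0,0.4],[0,0,0,0,0,0,0.4],[0,0,0,0,0,0,0.4]]}}

```text
t: 34.15
eef_pos: [0.4934, 0.2167, 0.0569]
tool_rot: [0.003, 0.061, 0.998, 0.001]
contact_force: [-2.4, 0.0, 6.6]
gripper_width: 0.8
grasp_force: 43.3
```

Request:
{"fn": "jog_arm", "kwargs": {"deltas": [[0,0,0.02,0,0,0,0.4],[0,0,0.035,0,0,0,0.4],[0,0,0.04,0,0,-0.02,0.4],[0,0,0.04,0,0,-0.03,0.4],[0,0,0.04,0,0,-0.03,0.4],[0,0,0.038,0,0,-0.03,0.4],[0,-0.035,0,0,0,-0.03,0.4],[0,-0.04,0,0,0,-0.03,0.4],[0,-0.04,0,0,0,-0.03,0.4],[0,-0.04,0,0,0,0,0.4]]}}

```text
t: 35.15
eef_pos: [0.4918, 0.0593, 0.2684]
tool_rot: [0.002, 0.16, 0.987, 0.0]
contact_force: [0.4, -1.1, -1.9]
gripper_width: 0.8
grasp_force: 47.4
```

Request:
{"fn": "jog_arm", "kwargs": {"deltas": [[0,-0.04,0,0,0,0,0.4],[0,-0.04,0,0,0,0,0.4],[0,-0.04,0,0.004,-0.052,0,0.4],[0,-0.04,0,0.004,-0.052,0,0.4],[0,-0.04,0,0.004,-0.052,0,0.4],[-0.004,-0.04,0,0.004,-0.052,0,0.4],[-0.006,-0.04,0,0.004,-0.052,0,0.4],[-0.006,-0.04,0,0.004,-0.052,0,0.4],[-0.006,-0.04,0,0.004,-0.052,0,0.4],[-0.006,-0.037,0,0.004,-0.052,0,0.4]]}}

```text
t: 36.15
eef_pos: [0.4631, -0.3376, 0.2686]
tool_rot: [0.205, 0.157, 0.965, 0.048]
contact_force: [1.0, 0.7, -2.5]
gripper_width: 0.802
grasp_force: 47.5
```

Request:
{"fn": "jog_arm", "kwargs": {"deltas": [[-0.003,0,-0.007,0.004,-0.052,0,0.4],[-0.002,0,-0.007,0.004,-0.054,0,0.4],[0,0,0,0,0,0,0.4],[0,0,0,0,0,0,0.4]]}}

```text
t: 36.55
eef_pos: [0.4588, -0.3357, 0.2543]
tool_rot: [0.253, 0.155, 0.953, 0.06]
contact_force: [0.1, -1.0, -2.1]
gripper_width: 0.796
grasp_force: 47.5
```

```bash
python3 st.py s 1 .033
```

```text
pos [ 0.4588 -0.3357  0.2543] final [ 0.5355 -0.3295  0.125 ] along u 0.1504 xd -0.002 y -0.0001
need rotvec [-0.197 -0.012  0.348] q [-0.01  0.22  0.84  2.13 -0.93  0.72  2.71]
```

Request:
{"fn": "jog_arm", "kwargs": {"deltas": [[0.002,0,0.001,0.05,0.004,-0.087,0.4],[0,0,0,0.05,0.004,-0.087,0.4],[0.01,0.0008,-0.0173,0,0,0,0.4],[0.01,0.0008,-0.0173,0,0,0,0.4],[0.01,0.0008,-0.0173,0,0,0,0.4],[0,0,0,0,0,0,0.4],[0,0,0,0,0,0,0.4]]}}

```text
t: 37.25
eef_pos: [0.492, -0.3329, 0.2036]
tool_rot: [0.246, 0.249, 0.933, 0.084]
contact_force: [0.8, 0.3, -2.7]
gripper_width: 0.804
grasp_force: 47.5
```

```bash
python3 st.py s 1 .033
```

```text
pos [ 0.492  -0.3329  0.2036] final [ 0.5355 -0.3295  0.125 ] along u 0.0899 xd 0.0015 y 0.0001
need rotvec [-0.296 -0.02   0.52 ] q [ 0.03  0.36  0.77  2.13 -1.14  0.69  2.67]
```

Request:
{"fn": "jog_arm", "kwargs": {"deltas": [[0.01,0.0008,-0.0173,0,0,0,0.4],[0.005,0.0004,-0.0087,0,0,0,0.4],[0,0,0,0,0,0,0.4],[0,0,0,0,0,0,0.4]]}}

```text
t: 37.65
eef_pos: [0.5065, -0.3325, 0.1782]
tool_rot: [0.247, 0.249, 0.933, 0.084]
contact_force: [0.1, -0.8, -2.7]
gripper_width: 0.8
grasp_force: 47.5
```

```bash
python3 st.py s 1 .033
```

```text
pos [ 0.5065 -0.3325  0.1782] final [ 0.5355 -0.3295  0.125 ] along u 0.0607 xd 0.0013 y -0.0007
need rotvec [-0.296 -0.018  0.522] q [ 0.06  0.42  0.72  2.13 -1.23  0.67  2.74]
```

Request:
{"fn": "jog_arm", "kwargs": {"deltas": [[0,0,0,-0.06,0,0,0.4],[0,0,0,0,0,0,0.4],[0,0,0,0,0,0,0.4]]}}

```text
t: 37.95
eef_pos: [0.5066, -0.3318, 0.1781]
tool_rot: [0.254, 0.242, 0.935, 0.057]
contact_force: [-0.9, 0.4, -2.4]
gripper_width: 0.803
grasp_force: 47.5
```

```bash
python3 st.py s 1 .033
```

```text
pos [ 0.5066 -0.3318  0.1781] final [ 0.5355 -0.3295  0.125 ] along u 0.0604 xd 0.0014 y -0.0
need rotvec [-0.239 -0.002  0.521] q [ 0.03  0.4   0.72  2.15 -1.25  0.59  2.77]
```

Request:
{"fn": "jog_arm", "kwargs": {"deltas": [[0,0,0,0,0.06,0,0.4],[0,0,0,0,0,0,0.4],[0,0,0,0,0,0,0.4]]}}

```text
t: 38.25
eef_pos: [0.5069, -0.3322, 0.1774]
tool_rot: [0.226, 0.243, 0.942, 0.049]
contact_force: [-0.5, -0.4, -3.0]
gripper_width: 0.796
grasp_force: 47.5
```

```bash
python3 st.py s 1 .033
```

```text
pos [ 0.5069 -0.3322  0.1774] final [ 0.5355 -0.3295  0.125 ] along u 0.0597 xd 0.0012 y -0.0003
need rotvec [-0.222 -0.06   0.528] q [-0.02  0.41  0.77  2.12 -1.13  0.61  2.65]
```

Reducing the pitch by 0.06 rad helps joint 5, so I undo the sideways lean and continue.

Request:
{"fn": "jog_arm", "kwargs": {"deltas": [[0,0,0,0.06,0,0,0.4],[0.005,0.0004,-0.0087,0,0,0,0.4],[0.005,0.0004,-0.0087,0,0,0,0.4],[0.005,0.0004,-0.0087,0,0,0,0.4],[0,0,0,0,0,0,0.4],[0,0,0,0,0,0,0.4]]}}

```text
t: 38.85
eef_pos: [0.5214, -0.3304, 0.1502]
tool_rot: [0.217, 0.25, 0.94, 0.078]
contact_force: [0.4, 0.0, -2.0]
gripper_width: 0.798
grasp_force: 47.5
```

```bash
python3 st.py s 1 .033
```

```text
pos [ 0.5214 -0.3304  0.1502] final [ 0.5355 -0.3295  0.125 ] along u 0.0289 xd 0.0003 y 0.0003
need rotvec [-0.281 -0.079  0.527] q [ 0.05  0.49  0.71  2.09 -1.21  0.66  2.69]
```

Request:
{"fn": "jog_arm", "kwargs": {"deltas": [[0.005,0.0003,-0.0087,0,0,0,0.4],[0.004,0.0003,-0.0069,0,0,0,0.4],[0.0025,0.0002,-0.0043,0,0,0,0.4],[0,0,0,0,0,0,0.4],[0,0,0,0,0,0,0.4]]}}

```text
t: 39.35
eef_pos: [0.5329, -0.33, 0.1308]
tool_rot: [0.218, 0.25, 0.94, 0.078]
contact_force: [0.7, -0.4, -2.9]
gripper_width: 0.799
grasp_force: 47.5
```

Request:
{"fn": "jog_arm", "kwargs": {"deltas": [[0.0013,0.0001,-0.0022,0,0,0,0.4],[0,0,0,0,0,0,0.4]]}}

```text
t: 39.55
eef_pos: [0.5344, -0.3298, 0.1288]
tool_rot: [0.218, 0.25, 0.94, 0.078]
contact_force: [0.0, 1.0, -2.8]
gripper_width: 0.801
grasp_force: 47.5
```

Request:
{"fn": "jog_arm", "kwargs": {"deltas": [[0.0013,0.0001,-0.0022,0,0,0,0.4],[0,0,0,0,0,0,0.4]]}}

```text
t: 39.75
eef_pos: [0.5357, -0.3296, 0.1264]
tool_rot: [0.218, 0.25, 0.94, 0.078]
contact_force: [-0.2, -0.1, -2.7]
gripper_width: 0.801
grasp_force: 47.5
```

Request:
{"fn": "jog_arm", "kwargs": {"deltas": [[0.001,0.0001,-0.0017,0,0,0,0.4],[0,0,0,0,0,0,0.4]]}}

```text
t: 39.95
eef_pos: [0.5366, -0.3295, 0.1247]
tool_rot: [0.218, 0.25, 0.94, 0.078]
contact_force: [-0.0, 0.4, -2.5]
gripper_width: 0.8
grasp_force: 47.5
```

Request:
{"fn": "jog_arm", "kwargs": {"deltas": [[0.001,0.0001,-0.0017,0,0,0,0.4],[0,0,0,0,0,0,0.4]]}}

```text
t: 40.15
eef_pos: [0.5377, -0.33, 0.124]
tool_rot: [0.219, 0.25, 0.94, 0.078]
contact_force: [-4.3, 0.7, 4.0]
gripper_width: 0.799
grasp_force: 48.4
```

Request:
{"fn": "jog_arm", "kwargs": {"deltas": [[0.001,0.0001,-0.0017,0,0,0,0.4],[0,0,0,0,0,0,0.4]]}}

```text
t: 40.35
eef_pos: [0.5387, -0.3303, 0.1239]
tool_rot: [0.22, 0.251, 0.94, 0.078]
contact_force: [-11.9, 4.9, 20.1]
gripper_width: 0.801
grasp_force: 50.3
```

```bash
python3 st.py s 1 .033
```

```text
pos [ 0.5387 -0.3303  0.1239] final [ 0.5355 -0.3295  0.125 ] along u -0.0025 xd 0.0021 y -0.001
need rotvec [-0.283 -0.074  0.527] q [ 0.09  0.54  0.65  2.07 -1.29  0.64  2.75]
```

Request:
{"fn": "jog_arm", "kwargs": {"deltas": [[0,0,0,0,0,0,0.9],[0,0,0,0,0,0,1],[0,0,0,0,0,0,1],[0,0,0,0,0,0,1],[-0.005,0,0.0087,0,0,0,1],[-0.01,-0.0008,0.0173,0,0,0,1],[-0.015,-0.0012,0.026,0,0,0,1],[-0.018,-0.0016,0.0346,0,0,0,1],[0,0,0.04,0,0,0,1],[0,0,0.03,0,0,0,1]]}}

```text
t: 41.35
eef_pos: [0.4894, -0.3341, 0.2805]
tool_rot: [0.219, 0.251, 0.94, 0.077]
contact_force: [-0.1, 0.3, 0.2]
gripper_width: 1.002
grasp_force: 0.0
```

Request:
{"fn": "jog_arm", "kwargs": {"deltas": [[0,0.04,0,0,0.04,0,1],[0,0.04,0,0,0.04,0,1],[0,0.04,0,0,0.04,0,1],[0,0.04,0,0,0.04,0,1],[0,0.04,0,0,0.04,0,1],[0,0.04,0,0,0.04,0,1],[0,0.04,0,0,0,0,1],[0,0,0,0,0,0,1],[0,0,0,0,0,0,1]]}}

```text
t: 42.25
eef_pos: [0.4903, -0.0526, 0.2782]
tool_rot: [0.104, 0.257, 0.96, 0.047]
contact_force: [0.3, 0.4, 0.6]
gripper_width: 1.007
grasp_force: 0.0
```

```bash
python3 look.py pics/p6.png
```

```text
[-0.93  0.    0.97  2.14 -0.07  0.78  1.13] [ 0.49030706 -0.05446787  0.27817338]
```

View pics/p6.png

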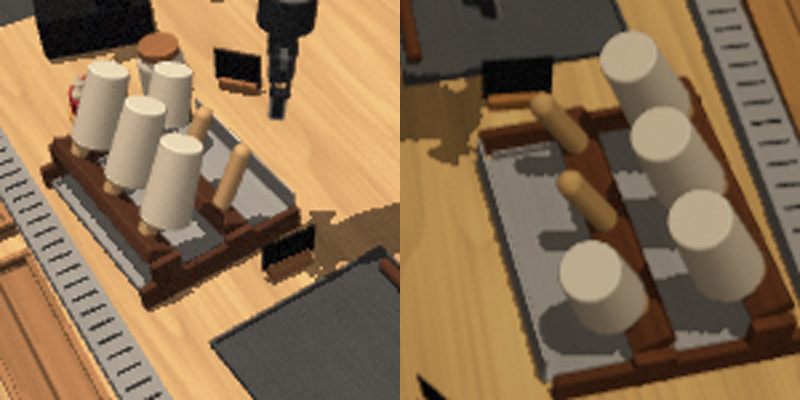

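All four cups hang and the tray is home. One numeric check of the short cup's tilt and seating before handing in.

```bash
python3 - <<'E'
from tgt import *
for row,k,L in(('s',1,.086),('l',1,.12),('l',3,.12)):
    b=tip(row,k)+.006*u-.014*xd-[0,0,.003]; m=b-L*u
    for n,x0,y0,ox in(('side',255,180,400),('scene',120,120,0)):
        print(row,k,n,[((proj(n,p)[0]+.3-[x0,y0])*2.667+[ox,0]).round(0) for p in(b,m)])
E
```

```text
s 1 side [array([580., 270.]), array([615., 302.])]
s 1 scene [array([178.,  71.]), array([161., 118.])]
l 1 side [array([692., 220.]), array([734., 268.])]
l 1 scene [array([113.,  70.]), array([ 90., 139.])]
l 3 side [array([622.,  55.]), array([664., 108.])]
l 3 scene [array([186., 144.]), array([159., 216.])]
```

```bash
python3 -c "
from station import bot;print(bot.hand_in())"
```

```text
the job is handed in; nothing more can be done
None
```

I pushed the drip tray home, hung all four cups (three tall on the long pegs, one short on a short peg), and handed the job in at about 42 s. The last pictures showed the cups seated and the tray still home; no verdict came back.

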